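Pry a wedged card out of its rack and lean it on the inspection stand

ROBOT

A 6-joint arm with a two-finger parallel gripper is mounted at the origin on the work surface. World frame = base frame: x ahead of the robot, y to its left, z up, the work surface at z = 0. Lengths are in m, angles in rad, forces in N, time in s.
With the tool pointing down it reaches from about 0.35 to 0.975 m from the base axis. Payload 4.9 kg.
Tool frame: the origin (TCP) lies at the very end of the fingers, on their centre line; the grasp point (between the pads) lies 19 mm behind it; z points along the fingers, x is the direction in which the jaws open and shut, and the axes are right-handed (so a half turn about z gives the same grasp; the last joint's range is limited). The gripper opens to 85 mm and grips with 20 to 120 N. Pads are 22 mm wide; open, the fingers measure 114 mm over their backs; the gripper's body (76 mm by 85 mm) begins 54 mm behind the grasp point. The pads swing forward as they close: fully open they stand 13 mm farther back than shut.
Start: joints at [-1.457, 0.053, 1.613, -0, 1.476, -0.119], TCP at [0.144, -0.608, 0.231] pointing down, gripper open.
Joint ranges: [-3.01, 3.01], [-1.01, 2.22], [0.06, 2.58], [-1.02, 4.17], [0.09, 2.62], [-3.14, 3.14]. Speed limits (rad/s): [2.57, 2.57, 3.14, 3.14, 3.14, 3.14].

INTERFACE

Orientations are given as a rotation vector (axis times angle).
In Python, from station import ctrl, get_image, calibration, job gives the robot as it stands.
- The arm moves only by the tool jog_arm, never from a script. Its argument "deltas" is a list of rows, each a list of 3 entries, a list of its own where there are three numbers: the turn, a rotation vector about the tool's x, y, z in degrees, then the shift along the tool's x, y, z in m, then the finger opening in m, from 0 to 0.0854. In form: [[[ax, ay, az], [tx, ty, tz], gripper], ...]. A call has 1 to 12 rows; each row is the pose to reach, as a shift and turn from the pose commanded when the call began, along the tool's axes at that moment; what a row does not reach only later rows make up. A row lasts 1/12 s, in which the tool goes at most 41.7 mm and 7.16 degrees, less where a joint would pass 70% of its speed; a pose out of reach is approached as far as the arm can. A call with a gripper value outside its range is refused whole. The fingers move at their own pace and stop on an object; "squeeze" is the grip in N (left out, the last holds). Time passes only in rows, so rows that repeat a pose let the fingers close. It gives the time, the measured TCP pose, the force and the opening at its end, in the units of the state.
- ctrl.get_obs(): the state, without advancing time (a new reading comes with each control period).
- get_image(name): name is "scene" or "top" or "wrist"; returns the picture (420x560x3 uint8, red, green, blue); there is no depth.
- calibration(name): a dict with "mtx" (3x3 intrinsics, pixels), "k1" (the pictures are not rectified: a ray, as slopes to the right and down, at radius r is drawn at 1 + k1 r^2 times it, then the intrinsics apply), "origin" and "rotation" of the camera in the world; the wrist camera has in their place "tool_from_camera" (4x4, takes a point from camera to tool coordinates, whose origin is the TCP and whose axes are the tool frame's). Camera axes: x right, y up, looking along -z (the intrinsics and any distortion apply to the point x, -y, -z); pixel columns grow to the right and rows downward; lengths in m; the calibration is good to about 2 mm. A picture is of the moment at which its call begins: read the wrist's pose just before it. calibration takes no time and is no camera call.
- job.finish_job(): hands the job in, once; it reports no verdict.
The state is a dict: "t": time; "q": joint angles; "dq": joint speeds; "effort": joint torques, N m; "tool_pos": TCP position; "tool_rot": TCP orientation; "contact_force": force on the tool from outside, world axes, zero at the start; "wrist_torque": the same for the moment, N m; "opening": finger opening in m.
Only numpy, scipy, OpenCV 4.12 (cv2) and the standard library are available. Lean on these libraries where they do the work, as an engineer would, in place of code of your own. Each camera call takes 0.05 s, during which the arm holds its last target.

TASK

The circuit card is wedged down in the narrow slot of its rack. Pry it up with the two ejector levers, swinging each one right out to its stop and working them by turns - one about half way, then the other - so that the card comes up without being badly cocked in the slot; then pinch its raised top edge, draw it straight up out of the slot and set it gently on the ledge of the inspection stand, bottom edge down and still held until it touches, so that it leans against the back rest when you let go. Leave the levers swung out and do not disturb the other things on the bench.

Things in the scene. Friction and masses are not known exactly. Their poses are not given: they have to be found in the camera images.
- rack: grey-painted metal card rack, bolted down. Origin: centre of underside; x across the slot, y along it, z up. Base 76 (x) x 222 (y) x 12 mm. Two upright cheeks, x -15 to -5 and 6 to 16 mm, y -62 to 62 mm, tops at z = 94; slot floor at z = 12. End walls at |y| 61 to 67 mm, up to z = 82 (3 mm play at each end of the card). Lever brackets at |y| 84 to 102 mm, up to z = 94.
- card: loose circuit card framed in bare aluminium, 10 (x) x 116 (y) x 85 mm tall (z), 0.11 to 0.23 kg. Origin: centre of its bottom edge. Its topmost 10 mm is a bar 160 mm long whose ears stick out 22 mm beyond each end. It starts standing on the slot floor, axes parallel to the rack's, 3 mm of the bar above the cheeks; with both levers at their stops it stands about 16 mm higher. Faces alike.
- card_top (a point): middle of the card's top edge, 85 mm above its origin along the card's z
- lever_left (a joint): ejector lever at the rack's +y end, rad: 0 = handle upright, positive = swung outward (away from the card), stop at 0.9; starts at -0.25 (leaning inward) to 0; stays where left. Handle: black bar 14 (rack x) x 8 mm. A toe inside the hinge lifts the card's ear: contact near 0, 8 mm up at 0.45, 16 mm at 0.9. Pushing the handle 35 mm above the hinge takes about 5 to 18 N.
- lever_right (a joint): the same lever at the rack's -y end: 0 = upright, positive = swung outward towards the rack's -y, stop at 0.9
- lever_left_hinge (a point): hinge of the left lever: on the rack at y = +90 mm, z = 88 mm; the hinge line runs along rack x
- lever_right_hinge (a point): hinge of the right lever: on the rack at y = -90 mm, z = 88 mm
- lever_left_tip (a point): tip of the left lever's handle, 70 mm from its hinge
- lever_right_tip (a point): tip of the right lever's handle, 70 mm from its hinge
- stand: grey plastic inspection stand, fixed. Origin: centre of its underside, on the bench. Base 110 (x -67 to 43 mm) x 170 (y) x 10 mm. On it a ledge lies between a back rest and a lip (x 25 to 31 mm, top at z = 22 mm). The card belongs on the ledge, its 116 mm edge along the stand's y, its top leaning to the stand's -x.
- spool: bystander: white solder spool, 52 mm diameter, 42 mm tall; origin at centre of underside
- tin: bystander: low round steel tin, 61 mm diameter, 18 mm tall; origin at centre of underside
- third_hand: bystander: third-hand clamp, round foot 64 mm diameter, green post, cross bar 110 mm long along its y at 85 mm height, clips up to 110 mm; origin at centre of underside
- slot_mouth (a point): middle of the slot's mouth, level with the cheek tops, z = 94 mm on the rack. The slot is 11 mm wide. Spring clips inside its +x cheek press the card against the -x cheek: drawing it up takes about 8 to 16 N more than its weight until it has risen about 50 mm; it is clear of the slot after 82 mm.
- stand_ledge (a point): middle of the inner edge of the ledge, where it meets the back rest: stand x = 0, z = 10 mm. The ledge is 25 mm deep, from here to the lip (towards the stand's +x).
- stand_rest_top (a point): middle of the top edge of the back rest's front face: stand x = -14, z = 61 mm. The face is flat, 150 mm long in y, and leans from the ledge towards the stand's -x by 15 degrees (0.26 rad) from upright.
Things that resemble listed ones, but are neither listed nor needed, are in the scene too. Leave any purple look-alike of the rack alone.

How it is judged:
By the outcome, as a careful person would: the job done as asked, in the order asked, and still so for the second after the job is handed in, with the robot touching nothing.
It also fails if it takes over 64 s, if anything falls off the work surface, if the arm or the gripper's body presses on something with over 40 N, if the wrist force passes 120 N, or if a joint passes its speed limit or range.

## Working session

There is one attempt and no reset: what is moved stays moved. The work goes in short steps, Python scripts to look and compute and a tool call to move; the robot and the scene stay as the last step left them, time stands still between calls to the robot, and variables do not carry over. Pictures are saved under pics/ and viewed, and the job is handed in when it is done.

Besides the shell and the picture viewer there is one more tool, called as a command line: name --argument value ..., lists and objects as JSON in quotes. jog_arm: Moves the arm, as the interface text tells. Its arguments: {"type":"object","properties":{"deltas":{"type":"array","items":{"type":"array"}},"squeeze":{"type":"number"}},"required":["deltas"]}

```bash
ls; mkdir -p pics
python3 - <<'E'
from station import ctrl,get_image,calibration,job
import cv2
print(ctrl.get_obs())
for n in ["scene","top","wrist"]:
    print(n,calibration(n))
    cv2.imwrite(f"pics/{n}0.png",cv2.cvtColor(get_image(n),cv2.COLOR_RGB2BGR))
E
```

```text
pics
{'t': 0.0, 'q': array([-1.45699470e+00,  5.33496714e-02,  1.61433297e+00,  1.81669735e-05,
        1.47595901e+00, -1.19034930e-01]), 'dq': array([-0.00150966,  0.00129718, -0.00122904, -0.00051556, -0.00057145,
       -0.00112387]), 'effort': array([ 2.30477781e-03, -3.93685877e+01, -3.70173490e+01,  1.32105820e-04,
        7.12530789e-03,  7.72292651e-06]), 'tool_pos': array([ 0.14412386, -0.60751047,  0.23004418]), 'tool_rot': array([-2.46328537e+00,  1.94746484e+00,  2.24870864e-03]), 'contact_force': array([ 0.33879188,  0.01317829, -0.00363104]), 'wrist_torque': array([-0.01770163, -0.06157751, -0.02160055]), 'opening': 0.08496616962613021}
scene {'mtx': array([[430.33533569,   0.        , 283.07803455],
       [  0.        , 430.33533569, 200.11740914],
       [  0.        ,   0.        ,   1.        ]]), 'k1': -0.027436431820446076, 'origin': array([ 0.93354382, -0.30789522,  0.86890678]), 'rotation': array([0.52050483, 0.24396289, 0.84218641])}
top {'mtx': array([[392.23003992,   0.        , 276.86458138],
       [  0.        , 392.23003992, 209.64642402],
       [  0.        ,   0.        ,   1.        ]]), 'k1': -0.013935183836768728, 'origin': array([0.50104524, 0.00295323, 1.01155647]), 'rotation': array([ 0.0403223 , -0.06718775, -1.58435511])}
wrist {'mtx': array([[306.13625795,   0.        , 279.7498174 ],
       [  0.        , 306.13625795, 207.1012754 ],
       [  0.        ,   0.        ,   1.        ]]), 'k1': -0.006912902057846676, 'tool_from_camera': array([[ 9.99999852e-01,  5.44482231e-04, -8.46437198e-06,
         2.51534493e-04],
       [ 5.14625684e-04, -9.50018386e-01, -3.12193532e-01,
        -8.09313122e-02],
       [-1.78025140e-04,  3.12193481e-01, -9.50018525e-01,
        -1.43412059e-01],
       [ 0.00000000e+00,  0.00000000e+00,  0.00000000e+00,
         1.00000000e+00]])}
```

View pics/scene0.png

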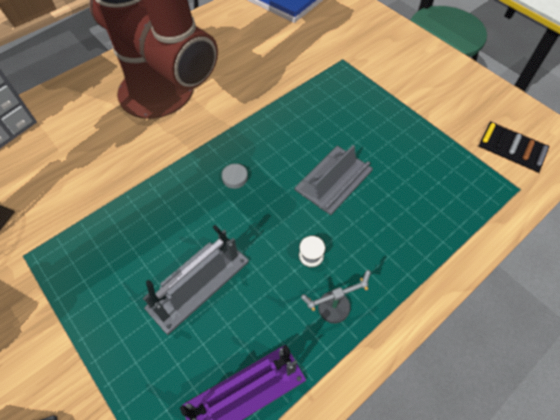

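View pics/top0.png

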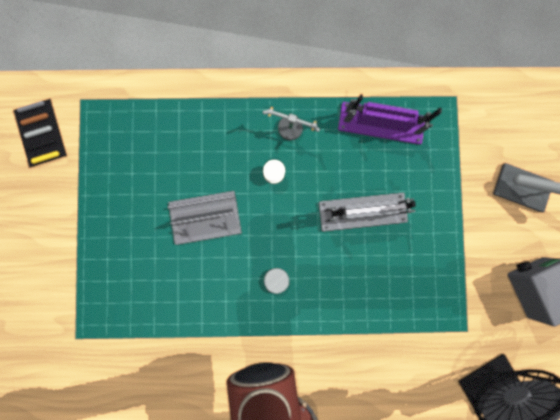

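View pics/wrist0.png

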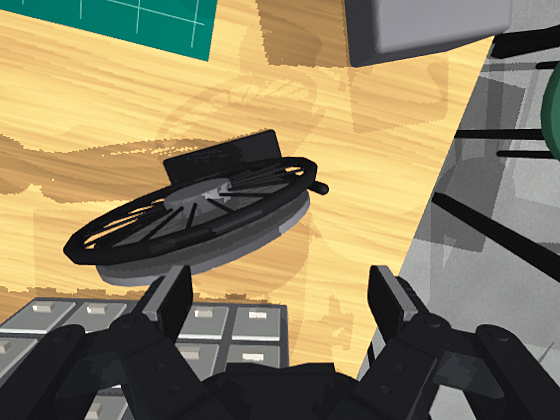

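```bash
cat > h.py <<'E'
import numpy as np, cv2
from scipy.spatial.transform import Rotation as R
from station import ctrl,get_image,calibration,job
def campose(n,obs=None):
    c=calibration(n)
    if n!="wrist": return c,np.array(c["origin"]),R.from_rotvec(c["rotation"]).as_matrix()
    o=obs or ctrl.get_obs(); T=np.array(c["tool_from_camera"])
    Rt=R.from_rotvec(o["tool_rot"]).as_matrix()
    return c,o["tool_pos"]+Rt@T[:3,3],Rt@T[:3,:3]
def ray(n,uv,obs=None):
    c,o,Rm=campose(n,obs)
    k=np.array([c["k1"],0,0,0,0.]);
    # model: d = u*(1+k1 r^2), r undistorted
    p=cv2.undistortPoints(np.array(uv,float).reshape(-1,1,2),c["mtx"],k).reshape(-1,2)
    d=np.c_[p[:,0],-p[:,1],-np.ones(len(p))]@Rm.T
    return o,d
def onz(n,uv,z,obs=None):
    o,d=ray(n,uv,obs); return o+d*((z-o[2])/d[:,2])[:,None]
def tri(n1,uv1,n2,uv2,o1=None,o2=None):
    a,d=ray(n1,uv1,o1); b,e=ray(n2,uv2,o2); out=[];g=[]
    for x,y in zip(d,e):
        s=np.linalg.lstsq(np.c_[x,-y],b-a,rcond=None)[0]
        p,q=a+s[0]*x,b+s[1]*y; out.append((p+q)/2); g.append(np.linalg.norm(p-q))
    return np.array(out),np.array(g)
def proj(n,P,obs=None):
    c,o,Rm=campose(n,obs); q=(np.atleast_2d(P)-o)@Rm
    s=np.c_[q[:,0]/-q[:,2],-q[:,1]/-q[:,2]]; s*=(1+c["k1"]*(s**2).sum(1))[:,None]
    return s@c["mtx"][:2,:2].T+c["mtx"][:2,2]
def save(n,name):
    o=ctrl.get_obs(); im=cv2.cvtColor(get_image(n),cv2.COLOR_RGB2BGR); cv2.imwrite(f"pics/{name}.png",im)
    import pickle; pickle.dump(o,open(f"pics/{name}.pkl","wb")); return im,o
def load(name):
    import pickle; return pickle.load(open(f"pics/{name}.pkl","rb"))
E
python3 - <<'E'
from h import *
im=cv2.imread("pics/top0.png")
cv2.imwrite("pics/t_rack.png",cv2.resize(im[180:245,300:430],None,fx=6,fy=6,interpolation=cv2.INTER_CUBIC))
cv2.imwrite("pics/t_stand.png",cv2.resize(im[180:260,155:255],None,fx=7,fy=7,interpolation=cv2.INTER_CUBIC))
im=cv2.imread("pics/scene0.png")
cv2.imwrite("pics/s_rack.png",cv2.resize(im[220:335,135:255],None,fx=5,fy=5,interpolation=cv2.INTER_CUBIC))
cv2.imwrite("pics/s_stand.png",cv2.resize(im[135:220,285:385],None,fx=6,fy=6,interpolation=cv2.INTER_CUBIC))
E
```

```text
(no output)
```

View pics/t_rack.png

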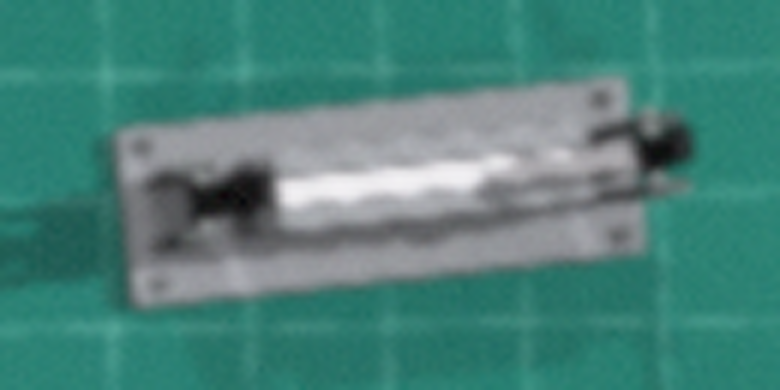

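View pics/t_stand.png

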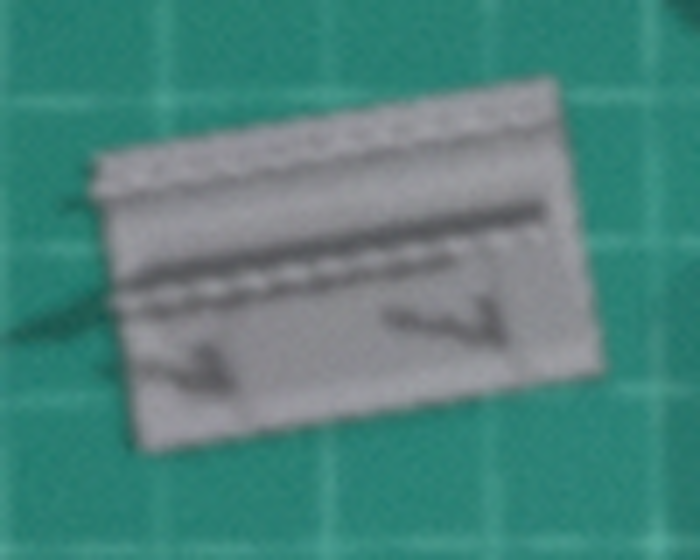

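View pics/s_rack.png

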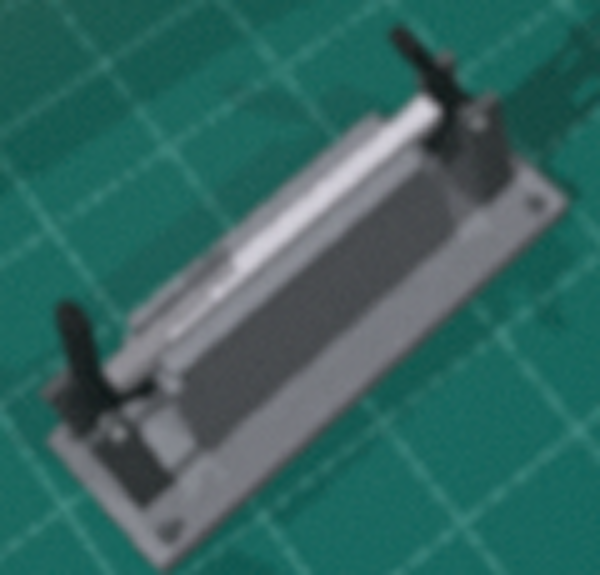

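View pics/s_stand.png

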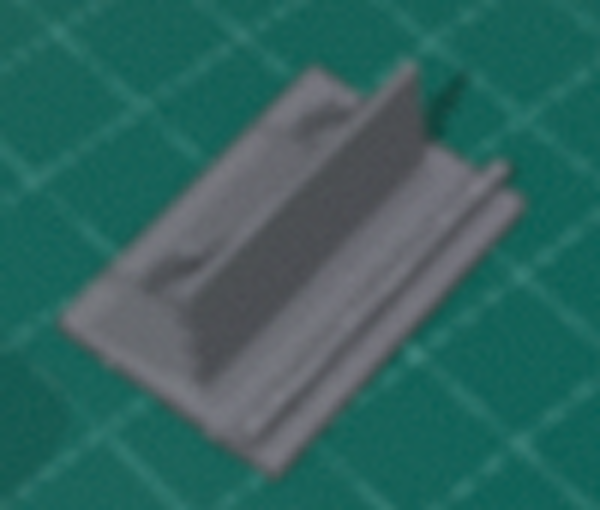

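Run:
```python
from h import *
def f(c,o,s): return (np.array(c,float)+.5)/s-.5+np.array(o)
r=f([(115,128),(627,78),(645,250),(135,305)],(300,180),6)
s=f([(95,155),(555,80),(605,375),(140,452)],(155,180),7)
for nm,c,z in(("rack",r,.012),("stand",s,.010)):
    P=onz("top",c,z); print(nm,P.round(4).tolist()); print(P.mean(0).round(4),[np.linalg.norm(P[i]-P[(i+1)%4]).round(4) for i in range(4)])
    d=(P[0]-P[1])+(P[3]-P[2]); print("ydir yaw (deg from world y)",np.degrees(np.arctan2(-d[0],d[1])))
# scene bottoms
r=f([(160,570),(570,203),(45,430)],(135,220),5)
print("scene rack",onz("scene",r,.0).round(4).tolist())
s=f([(275,478),(525,203),(58,320),(315,65)],(285,135),6)
print("scene stand",onz("scene",s,.005).round(4).tolist())
```

```text
rack [[0.5903, -0.1223, 0.012], [0.6089, -0.3435, 0.012], [0.5349, -0.3486, 0.012], [0.5146, -0.1292, 0.012]]
[ 0.5622 -0.2359  0.012 ] [np.float64(0.222), np.float64(0.0742), np.float64(0.2203), np.float64(0.076)]
ydir yaw (deg from world y) 5.046700816433261
stand [[0.5936, 0.2628, 0.01], [0.6189, 0.0949, 0.01], [0.5107, 0.0775, 0.01], [0.4853, 0.2461, 0.01]]
[0.5521 0.1703 0.01  ] [np.float64(0.1698), np.float64(0.1095), np.float64(0.1705), np.float64(0.1095)]
ydir yaw (deg from world y) 8.577634903084457
scene rack [[0.6078, -0.3406, 0.0], [0.5883, -0.1169, 0.0], [0.5278, -0.3461, 0.0]]
scene stand [[0.6222, 0.0975, 0.005], [0.5943, 0.267, 0.005], [0.5127, 0.0819, 0.005], [0.4855, 0.2519, 0.005]]
```

```bash
cat >> h.py <<'E'
def downR(yaw,tilt=0):
    # tool x at world angle yaw(deg), z down; tilt deg: fingers lean toward tool +x at their tip (tool z gets +x)
    c,s=np.cos(np.radians(yaw)),np.sin(np.radians(yaw))
    M=np.array([[c,s,0],[s,-c,0],[0,0,-1]]).T
    return M@R.from_euler('y',tilt,degrees=True).as_matrix()
def go(pos,Rm,ref=None):
    o=ctrl.get_obs(); p,Q=(o["tool_pos"],R.from_rotvec(o["tool_rot"]).as_matrix()) if ref is None else ref
    t=Q.T@(np.array(pos)-p); w=np.degrees(R.from_matrix(Q.T@Rm).as_rotvec())
    print("turn",w.round(2).tolist(),"shift",t.round(4).tolist(),"|t|",np.linalg.norm(t).round(3))
E
python3 - <<'E'
from h import *
go([.562,-.15,.26],downR(5))
E
```

```text
turn [-0.07, 0.07, -81.66] shift [-0.349, -0.5122, -0.029] |t| 0.62
```

jog_arm --deltas '[[[0,0,-7],[-0.022,-0.032,-0.004],0.085],[[0,0,-14],[-0.045,-0.066,-0.008],0.085],[[0,0,-21],[-0.067,-0.098,-0.012],0.085],[[0,0,-28],[-0.09,-0.132,-0.016],0.085],[[0,0,-34],[-0.112,-0.164,-0.02],0.085],[[0,0,-41],[-0.135,-0.198,-0.029],0.085],[[0,0,-48],[-0.157,-0.23,-0.029],0.085],[[0,0,-55],[-0.18,-0.264,-0.029],0.085],[[0,0,-62],[-0.202,-0.296,-0.029],0.085],[[0,0,-69],[-0.225,-0.33,-0.029],0.085],[[0,0,-75],[-0.247,-0.362,-0.029],0.085],[[0,0,-81.6],[-0.27,-0.396,-0.029],0.085]]'

```text
t: 1.15
tool_pos: [0.468, -0.2523, 0.2601]
tool_rot: [3.138, 0.144, -0.0]
contact_force: [1.7, -0.6, 0.6]
opening: 0.0851
```

Run:
```python
from h import *
go([.562,-.15,.26],downR(5))
```

```text
turn [0.01, 0.01, 0.24] shift [0.103, -0.0933, 0.0001] |t| 0.139
```

jog_arm --deltas '[[[0,0,0],[0.03,-0.025,0],0.085],[[0,0,0],[0.06,-0.05,0],0.085],[[0,0,0],[0.085,-0.072,0],0.085],[[0,0,0],[0.1,-0.088,0],0.085],[[0,0,0],[0.103,-0.091,0],0.085],[[0,0,0],[0.103,-0.091,0],0.085]]'

```text
t: 1.65
tool_pos: [0.5623, -0.1533, 0.2597]
tool_rot: [-3.138, -0.139, 0.002]
contact_force: [-0.5, -0.8, -0.2]
opening: 0.0849
```

Run:
```python
from h import *
im,o=save("wrist","w1"); print(o["tool_pos"],o["tool_rot"],o["dq"].round(3),o["t"])
cv2.imwrite("pics/w1b.png",cv2.resize(im,(800,600),interpolation=cv2.INTER_CUBIC))
```

```text
[ 0.56234277 -0.15334487  0.25971594] [-3.13819251e+00 -1.39310738e-01  1.75008905e-03] [-0.043 -0.018  0.013 -0.014  0.001 -0.011] 1.65
```

View pics/w1b.png

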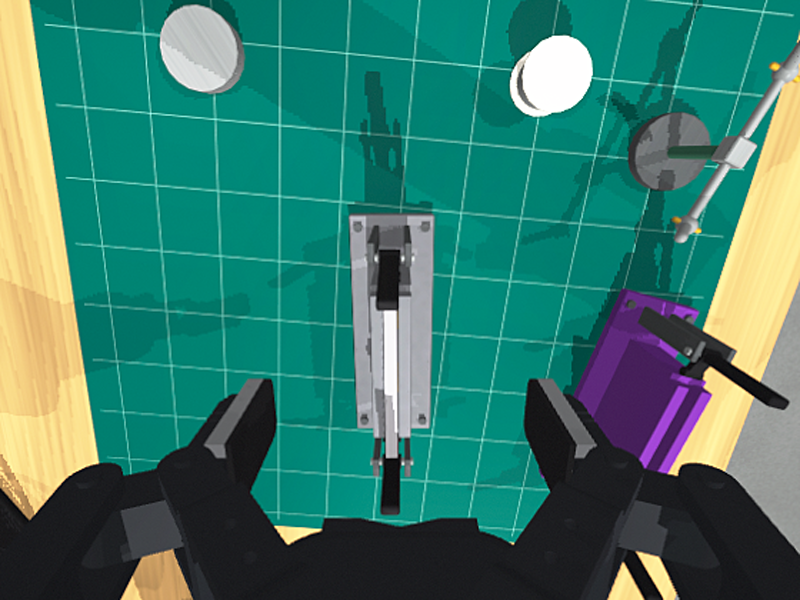

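Run:
```python
from h import *
o=load("w1"); k=.7
def P(l,z): return onz("wrist",(np.array(l,float)+.5)*k-.5,z,o).round(4)
print("base",P([(349,215),(433,214),(432,428),(359,428)],.012).tolist())
print("bar",P([(390,310),(392,445)],.097).tolist())
print("hinge pins",P([(374,258),(411,257),(374,463),(408,463)],.088).tolist())
im=cv2.imread("pics/w1.png")
cv2.imwrite("pics/w1r.png",cv2.resize(im[140:370,220:330],None,fx=2.6*1.9,fy=2.6,interpolation=cv2.INTER_CUBIC) if 0 else cv2.resize(im[145:225,235:315],None,fx=7,fy=7,interpolation=cv2.INTER_CUBIC))
cv2.imwrite("pics/w1s.png",cv2.resize(im[285:365,235:315],None,fx=7,fy=7,interpolation=cv2.INTER_CUBIC))
```

```text
base [[0.5156, -0.1302, 0.012], [0.5897, -0.1228, 0.012], [0.6135, -0.3435, 0.012], [0.5374, -0.3502, 0.012]]
bar [[0.5584, -0.1854, 0.097], [0.5698, -0.3042, 0.097]]
hinge pins [[0.5434, -0.149, 0.088], [0.5705, -0.1459, 0.088], [0.5561, -0.3308, 0.088], [0.5855, -0.3282, 0.088]]
```

View pics/w1r.png

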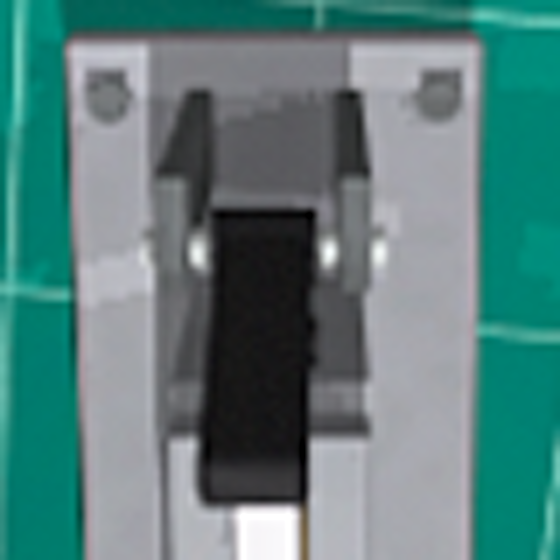

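View pics/w1s.png

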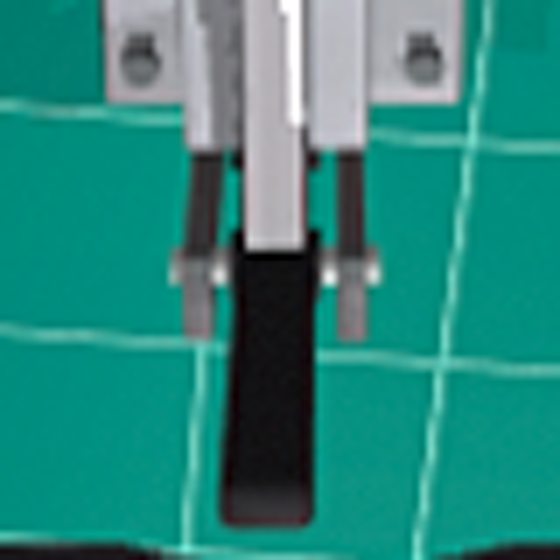

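```bash
cat >> h.py <<'E'
RC=np.array([.5637,-.237]); RY=5.4
def rk(x,y,z):
    c,s=np.cos(np.radians(RY)),np.sin(np.radians(RY))
    return np.array([RC[0]+c*x-s*y,RC[1]+s*x+c*y,z])
E
python3 - <<'E'
from h import *
go(rk(0,30e-3,.16),downR(5.4))
p=rk(0,30e-3,.16);Q=downR(5.4)
go(rk(0,30e-3,.12),Q,(p,Q)); go(rk(0,.09,.12),Q,(p,Q))
E
```

```text
turn [0.0, 0.07, -0.41] shift [-0.0054, 0.0525, 0.0998] |t| 0.113
turn [0.0, 0.0, 0.0] shift [0.0, 0.0, 0.04] |t| 0.04
turn [0.0, 0.0, 0.0] shift [0.0, -0.06, 0.04] |t| 0.072
```

jog_arm --deltas '[[[0,0,-0.4],[-0.002,0.025,0.02],0.0],[[0,0,-0.4],[-0.005,0.052,0.03],0.0],[[0,0,-0.4],[-0.005,0.052,0.05],0.0],[[0,0,-0.4],[-0.005,0.052,0.07],0.0],[[0,0,-0.4],[-0.005,0.052,0.09],0.0],[[0,0,-0.4],[-0.005,0.052,0.11],0.0],[[0,0,-0.4],[-0.005,0.052,0.125],0.0],[[0,0,-0.4],[-0.005,0.052,0.135],0.0],[[0,0,-0.4],[-0.005,0.052,0.14],0.0],[[0,0,-0.4],[-0.005,0.052,0.14],0.0]]'

```text
t: 2.53
tool_pos: [0.5604, -0.2073, 0.1192]
tool_rot: [-3.137, -0.144, 0.003]
contact_force: [-0.6, -0.5, -0.7]
opening: -0.0001
```

Run:
```python
from h import *
o=ctrl.get_obs(); print(o["t"],o["opening"],o["contact_force"])
Q=downR(5.4)
go(rk(0,.09,.12),Q)
im,o=save("wrist","w2")
cv2.imwrite("pics/w2b.png",cv2.resize(im,(800,600),interpolation=cv2.INTER_CUBIC))
```

```text
2.5333 -0.0001471416294833665 [-0.64073346 -0.45619123 -0.72300775]
turn [-0.05, 0.1, -0.13] shift [0.0004, -0.0601, -0.0007] |t| 0.06
```

View pics/w2b.png

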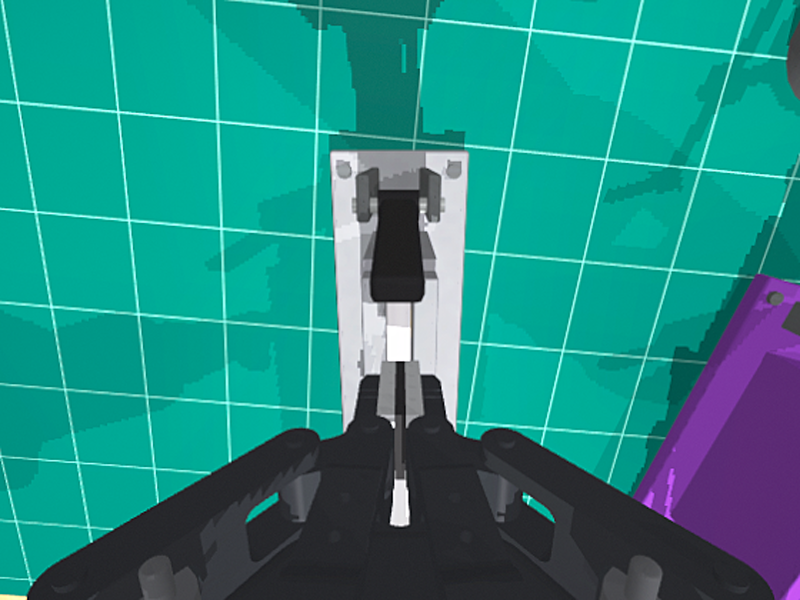

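jog_arm --deltas '[[[0,0,0],[0,-0.008,0],0.0],[[0,0,0],[0,-0.016,0],0.0],[[0,0,0],[0,-0.022,0],0.0],[[0,0,0],[0,-0.027,0],0.0],[[0,0,0],[0,-0.032,0],0.0],[[0,0,0],[0,-0.037,0],0.0],[[0,0,0],[0,-0.042,0],0.0],[[0,0,0],[0,-0.047,0],0.0],[[0,0,0],[0,-0.051,0],0.0],[[0,0,0],[0,-0.055,0],0.0],[[0,0,0],[0,-0.058,0],0.0],[[0,0,0],[0,-0.058,0],0.0]]'

```text
t: 3.58
tool_pos: [0.5564, -0.1501, 0.1204]
tool_rot: [3.135, 0.146, 0.002]
contact_force: [1.1, -5.6, -0.7]
opening: 0.0
```

```bash
cat >> h.py <<'E'
def inrack(p):
    c,s=np.cos(np.radians(RY)),np.sin(np.radians(RY)); d=np.array(p)[:2]-RC
    return np.array([c*d[0]+s*d[1],-s*d[0]+c*d[1],p[2]])
E
python3 - <<'E'
from h import *
im,o=save("scene","s1"); print(o["t"],inrack(o["tool_pos"]).round(4),o["contact_force"].round(1))
cv2.imwrite("pics/s1b.png",cv2.resize(im[180:340,120:280],None,fx=4,fy=4,interpolation=cv2.INTER_CUBIC)[:600])
E
```

```text
3.5833 [0.0009 0.0873 0.1204] [ 1.1 -5.6 -0.7]
```

View pics/s1b.png

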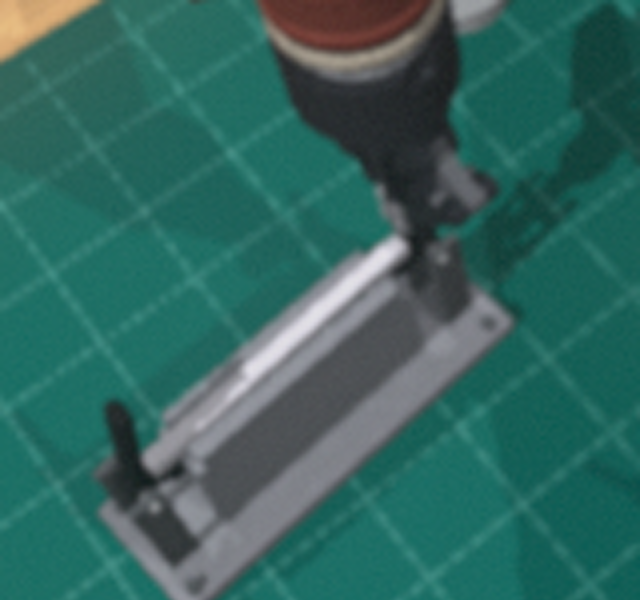

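Run:
```python
from h import *
im,o=save("wrist","w3")
cv2.imwrite("pics/w3b.png",cv2.resize(im,(800,600),interpolation=cv2.INTER_CUBIC))
for th in (.2,.3,.4,.5):
    # top-inner corner & top-outer corner of the handle end
    y,z=.09+.07*np.sin(th),.088+.07*np.cos(th)
    i=(y-.004*np.cos(th),z+.004*np.sin(th)); e=(y+.004*np.cos(th),z-.004*np.sin(th))
    print(th,[(proj("wrist",rk(0,*q),o)[0]/.7).round(1).tolist() for q in (i,e)])
```

```text
0.2 [[394.1, 406.4], [394.0, 378.7]]
0.3 [[394.0, 382.2], [393.9, 353.4]]
0.4 [[393.9, 357.0], [393.9, 328.0]]
0.5 [[393.9, 331.6], [393.9, 303.2]]
```

View pics/w3b.png

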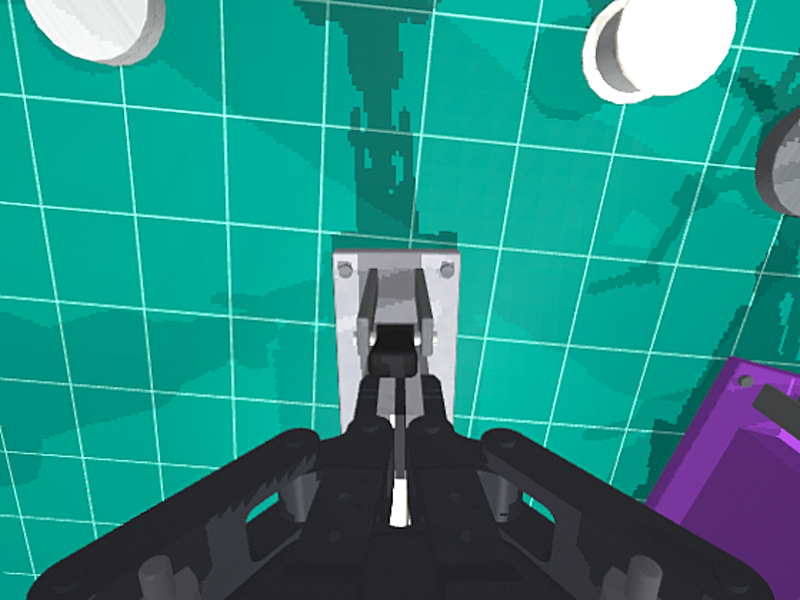

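jog_arm --deltas '[[[0,0,0],[0,-0.003,0],0.0],[[0,0,0],[0,-0.0055,0],0.0],[[0,0,0],[0,-0.0055,0],0.0]]'

```text
t: 3.93
tool_pos: [0.5557, -0.1449, 0.1203]
tool_rot: [3.134, 0.146, 0.001]
contact_force: [0.1, -5.8, -1.6]
opening: 0.0004
```

Run:
```python
from h import *
im,o=save("wrist","w4");print(o["t"],inrack(o["tool_pos"]).round(4),o["contact_force"].round(1))
cv2.imwrite("pics/w4b.png",cv2.resize(im,(800,600),interpolation=cv2.INTER_CUBIC)[200:450,250:550])
for th in (.3,.4,.5):
    y,z=.09+.07*np.sin(th),.088+.07*np.cos(th)
    i=(y-.004*np.cos(th),z+.004*np.sin(th)); e=(y+.004*np.cos(th),z-.004*np.sin(th))
    print(th,[(proj("wrist",rk(0,*q),o)[0]/.7-[250,200]).round(1).tolist() for q in (i,e)])
Q=downR(5.4)
go(rk(0,-.030,.12),Q)
```

```text
3.9333 [0.0007 0.0925 0.1203] [ 0.1 -5.8 -1.6]
0.3 [[144.6, 198.8], [144.6, 170.5]]
0.4 [[144.6, 174.0], [144.5, 145.3]]
0.5 [[144.5, 148.9], [144.5, 120.6]]
turn [0.2, -0.02, -0.07] shift [-0.0006, 0.1224, 0.0007] |t| 0.122
```

View pics/w4b.png

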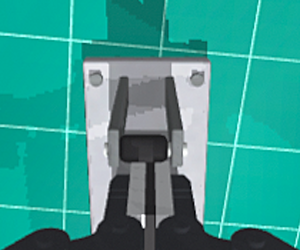

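jog_arm --deltas '[[[0,0,0],[0,0.02,-0.002],0.0],[[0,0,0],[0,0.05,-0.002],0.0],[[0,0,0],[0,0.08,-0.002],0.0],[[0,0,0],[0,0.11,0],0.0],[[0,0,0],[0,0.13,0],0.0],[[0,0,0],[0,0.14,0],0.0],[[0,0,0],[0,0.147,0],0.0],[[0,0,0],[0,0.153,0],0.0],[[0,0,0],[0,0.158,0],0.0],[[0,0,0],[0,0.163,0],0.0],[[0,0,0],[0,0.168,0],0.0],[[0,0,0],[0,0.173,0],0.0]]'

```text
t: 4.98
tool_pos: [0.5718, -0.3143, 0.1206]
tool_rot: [-3.135, -0.147, 0.0]
contact_force: [-2.1, 6.9, 4.4]
opening: -0.0002
```

Run:
```python
from h import *
o=ctrl.get_obs();print(o["t"],inrack(o["tool_pos"]).round(4),o["contact_force"].round(1))
go(rk(0,-.0922,.12),downR(5.4))
```

```text
4.9833 [ 0.0008 -0.0777  0.1206] [-2.1  6.9  4.4]
turn [-0.19, 0.01, -0.02] shift [-0.0008, 0.0145, 0.0005] |t| 0.015
```

jog_arm --deltas '[[[0,0,0],[0,0.004,0],0.0],[[0,0,0],[0,0.008,0],0.0],[[0,0,0],[0,0.0115,0],0.0],[[0,0,0],[0,0.0115,0],0.0]]'

```text
t: 5.32
tool_pos: [0.5727, -0.3251, 0.1194]
tool_rot: [-3.133, -0.147, 0.001]
contact_force: [0.1, 5.6, -0.2]
opening: -0.0
```

Run:
```python
from h import *
im,o=save("wrist","w5");print(o["t"],inrack(o["tool_pos"]).round(4),o["contact_force"].round(1))
cv2.imwrite("pics/w5b.png",cv2.resize(im,(800,600),interpolation=cv2.INTER_CUBIC))
im,o=save("scene","s5")
cv2.imwrite("pics/s5b.png",cv2.resize(im[190:340,120:280],None,fx=4,fy=4,interpolation=cv2.INTER_CUBIC))
```

```text
5.3167 [ 0.0007 -0.0886  0.1194] [ 0.1  5.6 -0.2]
```

View pics/w5b.png

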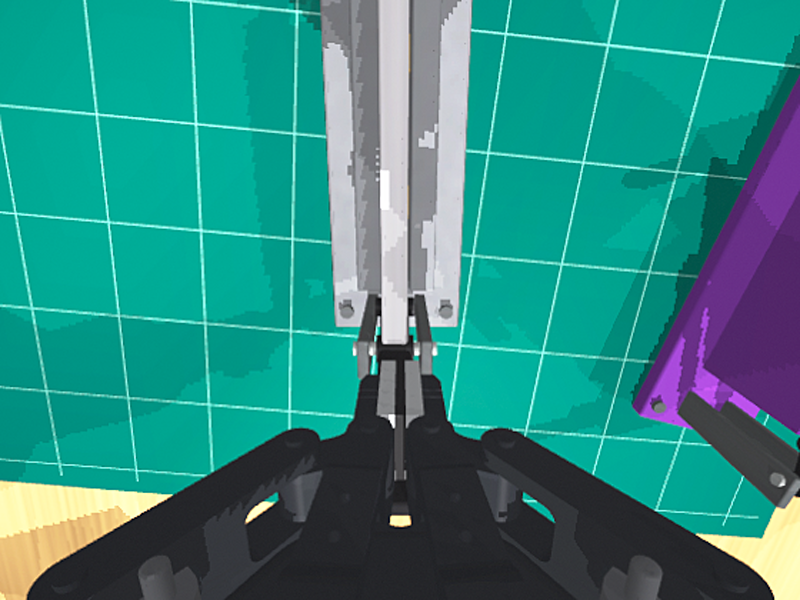

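View pics/s5b.png

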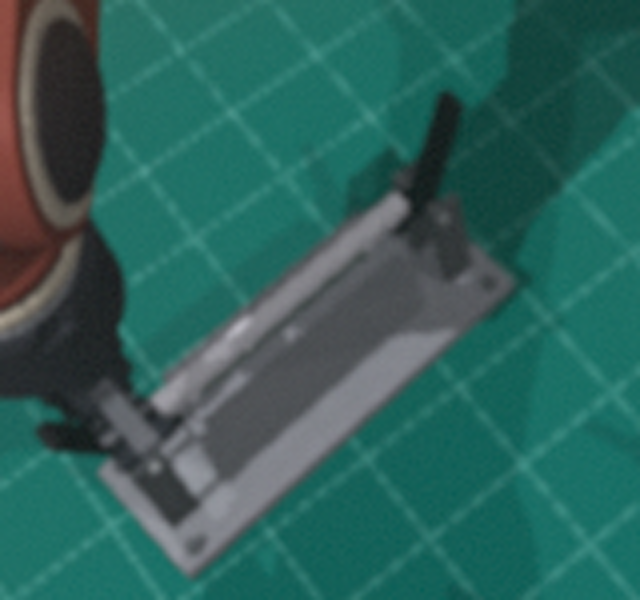

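Run:
```python
from h import *
def tip(s,th): return rk(0,s*(.09+.07*np.sin(th)),.088+.07*np.cos(th))
for s in(1,-1):
  for th in (.3,.4,.5,.6,.7): print(s,th,((proj("scene",tip(s,th))[0]-[120,190])*4).round(0))
```

```text
1 0.3 [430. 109.]
1 0.4 [441. 103.]
1 0.5 [451.  98.]
1 0.6 [461.  94.]
1 0.7 [470.  91.]
-1 0.3 [ 47. 429.]
-1 0.4 [ 36. 441.]
-1 0.5 [ 27. 454.]
-1 0.6 [ 18. 466.]
-1 0.7 [ 10. 478.]
```

jog_arm --deltas '[[[0,0,0],[0,0.003,0],0.0],[[0,0,0],[0,0.0055,0],0.0],[[0,0,0],[0,0.0055,0],0.0],[[0,0,0],[0,-0.02,-0.002],0.0],[[0,0,0],[0,-0.06,-0.002],0.0],[[0,0,0],[0,-0.1,-0.002],0.0],[[0,0,0],[0,-0.135,-0.002],0.0],[[0,0,0],[0,-0.16,-0.002],0.0],[[0,0,0],[0,-0.17,-0.002],0.0],[[0,0,0],[0,-0.175,-0.002],0.0]]'

```text
t: 6.25
tool_pos: [0.5565, -0.1516, 0.1224]
tool_rot: [3.138, 0.15, 0.0]
contact_force: [1.4, -0.6, 0.1]
opening: -0.0001
```

Run:
```python
from h import *
im,o=save("scene","s6");print(o["t"],inrack(o["tool_pos"]).round(4),o["contact_force"].round(1))
cv2.imwrite("pics/s6b.png",cv2.resize(im[190:340,120:280],None,fx=4,fy=4,interpolation=cv2.INTER_CUBIC))
go(rk(0,.115,.12),downR(5.4))
```

```text
6.25 [0.0008 0.0857 0.1224] [ 1.4 -0.6  0.1]
turn [0.02, -0.02, 0.04] shift [-0.0009, -0.0296, 0.0025] |t| 0.03
```

View pics/s6b.png

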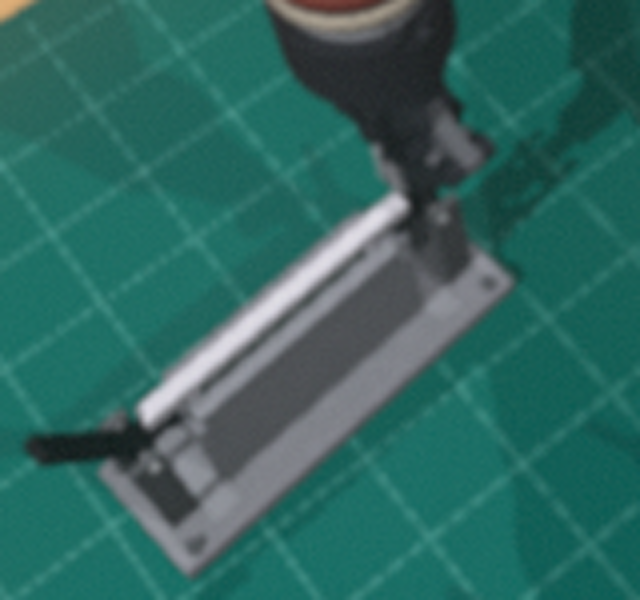

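jog_arm --deltas '[[[0,0,0],[0,-0.004,0.001],0.0],[[0,0,0],[0,-0.008,0.002],0.0],[[0,0,0],[0,-0.012,0.0025],0.0],[[0,0,0],[0,-0.016,0.0025],0.0],[[0,0,0],[0,-0.019,0.0025],0.0],[[0,0,0],[0,-0.022,0.0025],0.0],[[0,0,0],[0,-0.025,0.0025],0.0],[[0,0,0],[0,-0.025,0.0025],0.0]]'

```text
t: 6.97
tool_pos: [0.5549, -0.1307, 0.1206]
tool_rot: [3.134, 0.144, 0.003]
contact_force: [0.5, -4.6, 0.9]
opening: 0.0
```

Run:
```python
from h import *
o=ctrl.get_obs();print(o["t"],inrack(o["tool_pos"]).round(4),o["contact_force"].round(1))
```

```text
6.9667 [0.0013 0.1067 0.1206] [ 0.5 -4.6  0.9]
```

jog_arm --deltas '[[[0,0,0],[0,-0.003,0],0.0],[[0,0,0],[0,-0.005,0],0.0],[[0,0,0],[0,-0.007,0],0.0],[[0,0,0],[0,-0.007,0],0.0]]'

```text
t: 7.3
tool_pos: [0.5545, -0.1237, 0.1208]
tool_rot: [3.134, 0.144, 0.003]
contact_force: [0.1, -5.8, 1.7]
opening: -0.0
```

Run:
```python
from h import *
o=ctrl.get_obs();print(o["t"],inrack(o["tool_pos"]).round(4),o["contact_force"].round(1))
```

```text
7.3 [0.0015 0.1137 0.1208] [ 0.1 -5.8  1.7]
```

jog_arm --deltas '[[[0,0,0],[0,-0.002,0],0.0],[[0,0,0],[0,-0.003,0],0.0],[[0,0,0],[0,-0.003,0],0.0]]'

```text
t: 7.55
tool_pos: [0.5542, -0.1208, 0.1209]
tool_rot: [3.134, 0.144, 0.003]
contact_force: [1.7, -5.2, 2.0]
opening: -0.0001
```

Run:
```python
from h import *
im,o=save("wrist","w7");print(o["t"],inrack(o["tool_pos"]).round(4),o["contact_force"].round(1))
cv2.imwrite("pics/w7b.png",cv2.resize(im,(800,600),interpolation=cv2.INTER_CUBIC)[150:450,250:550])
for th in (.7,.8,.9):
    y,z=.09+.07*np.sin(th),.088+.07*np.cos(th)
    i=(y-.004*np.cos(th),z+.004*np.sin(th)); e=(y+.004*np.cos(th),z-.004*np.sin(th))
    print(th,[(proj("wrist",rk(0,*q),o)[0]/.7-[250,150]).round(1).tolist() for q in (i,e)])
```

```text
7.55 [0.0015 0.1166 0.1209] [ 1.7 -5.2  2. ]
0.7 [[142.6, 223.9], [142.7, 198.6]]
0.8 [[142.7, 201.6], [142.8, 178.0]]
0.9 [[142.8, 180.8], [142.9, 159.5]]
```

View pics/w7b.png

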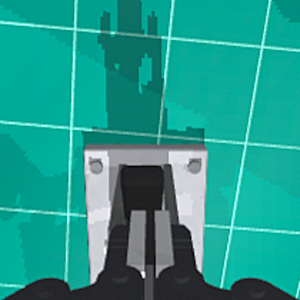

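jog_arm --deltas '[[[0,0,0],[0,-0.0015,0],0.0],[[0,0,0],[0,-0.003,0],0.0],[[0,0,0],[0,-0.003,0],0.0]]'

```text
t: 7.85
tool_pos: [0.5542, -0.1185, 0.1213]
tool_rot: [3.132, 0.144, 0.004]
contact_force: [0.4, -7.9, 2.3]
opening: -0.0003
```

Run:
```python
from h import *
o=ctrl.get_obs();print(o["t"],inrack(o["tool_pos"]).round(4),o["contact_force"].round(1))
```

```text
7.85 [0.0016 0.1188 0.1213] [ 0.4 -7.9  2.3]
```

Force is starting to rise; a bit further to seat at the stop.

jog_arm --deltas '[[[0,0,0],[0,-0.0015,0],0.0],[[0,0,0],[0,-0.002,0],0.0],[[0,0,0],[0,-0.002,0],0.0]]'

```text
t: 8.1
tool_pos: [0.5543, -0.1176, 0.1219]
tool_rot: [3.13, 0.144, 0.005]
contact_force: [0.2, -9.1, 3.7]
opening: 0.0003
```

Run:
```python
from h import *
im,o=save("wrist","w8");print(o["t"],inrack(o["tool_pos"]).round(4),o["contact_force"].round(1))
cv2.imwrite("pics/w8b.png",cv2.resize(cv2.resize(im,(800,600),interpolation=cv2.INTER_CUBIC)[250:400,330:480],None,fx=4,fy=4))
for th in (.8,.9):
    y,z=.09+.07*np.sin(th),.088+.07*np.cos(th)
    i=(y-.004*np.cos(th),z+.004*np.sin(th)); e=(y+.004*np.cos(th),z-.004*np.sin(th))
    print(th,[((proj("wrist",rk(0,*q),o)[0]/.7-[330,250])*4).round(1).tolist() for q in (i,e)])
```

```text
8.1 [0.0019 0.1198 0.1219] [ 0.2 -9.1  3.7]
0.8 [[246.8, 438.7], [247.1, 344.7]]
0.9 [[247.1, 355.9], [247.5, 270.4]]
```

View pics/w8b.png

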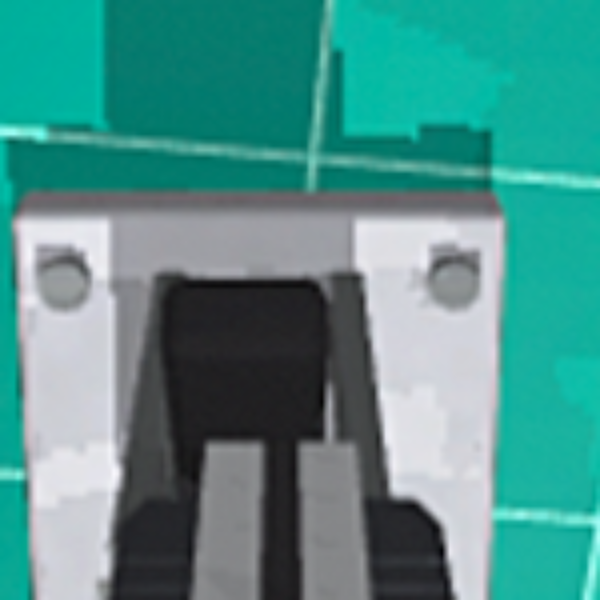

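jog_arm --deltas '[[[0,0,0],[0,-0.0015,0],0.0],[[0,0,0],[0,-0.003,0],0.0],[[0,0,0],[0,-0.003,0],0.0]]'

```text
t: 8.4
tool_pos: [0.5546, -0.116, 0.1228]
tool_rot: [3.127, 0.144, 0.007]
contact_force: [-0.0, -15.1, 5.0]
opening: 0.0001
```

Run:
```python
from h import *
o=ctrl.get_obs();print(o["t"],inrack(o["tool_pos"]).round(4),o["contact_force"].round(1))
go(rk(0,-.080,.121),downR(5.4))
```

```text
8.4 [0.0023 0.1214 0.1228] [ -0.  -15.1   5. ]
turn [0.68, -0.24, -0.14] shift [-0.0018, 0.2013, 0.0042] |t| 0.201
```

jog_arm --deltas '[[[0,0,0],[0,0.01,-0.004],0.0],[[0,0,0],[0,0.04,-0.007],0.0],[[0,0,0],[0,0.08,-0.007],0.0],[[0,0,0],[0,0.12,-0.007],0.0],[[0,0,0],[0,0.16,-0.005],0.0],[[0,0,0],[0,0.185,-0.001],0.0],[[0,0,0],[-0.001,0.2,0],0.0],[[0,0,0],[-0.001,0.207,0],0.0],[[0,0,0],[-0.001,0.212,0],0.0],[[0,0,0],[-0.001,0.216,0],0.0],[[0,0,0],[-0.001,0.22,0],0.0],[[0,0,0],[-0.001,0.224,0],0.0]]'

```text
t: 9.4
tool_pos: [0.5724, -0.3312, 0.1197]
tool_rot: [-3.135, -0.148, 0.001]
contact_force: [0.7, 7.7, -0.2]
opening: -0.0006
```

Run:
```python
from h import *
o=ctrl.get_obs();print(o["t"],inrack(o["tool_pos"]).round(4),o["contact_force"].round(1))
```

```text
9.4 [-0.0002 -0.0946  0.1197] [ 0.7  7.7 -0.2]
```

jog_arm --deltas '[[[0,0,0],[0,0.004,0],0.0],[[0,0,0],[0,0.008,0],0.0],[[0,0,0],[0,0.012,0],0.0],[[0,0,0],[0,0.015,0],0.0],[[0,0,0],[0,0.018,0],0.0],[[0,0,0],[0,0.02,0],0.0],[[0,0,0],[0,0.02,0],0.0]]'

```text
t: 9.98
tool_pos: [0.5744, -0.3506, 0.1197]
tool_rot: [-3.134, -0.149, 0.001]
contact_force: [-0.2, 5.7, 1.6]
opening: -0.0
```

Run:
```python
from h import *
o=ctrl.get_obs();print(o["t"],inrack(o["tool_pos"]).round(4),o["contact_force"].round(1))
```

```text
9.9833 [-0.     -0.1141  0.1197] [-0.2  5.7  1.6]
```

jog_arm --deltas '[[[0,0,0],[0,0.002,0],0.0],[[0,0,0],[0,0.004,0],0.0],[[0,0,0],[0,0.004,0],0.0]]'

```text
t: 10.23
tool_pos: [0.5746, -0.3521, 0.1196]
tool_rot: [-3.128, -0.149, 0.003]
contact_force: [-2.4, 12.4, 4.3]
opening: -0.0002
```

Run:
```python
from h import *
o=ctrl.get_obs();print(o["t"],inrack(o["tool_pos"]).round(4),o["contact_force"].round(1))
```

```text
10.2333 [ 0.     -0.1156  0.1196] [-2.4 12.4  4.3]
```

jog_arm --deltas '[[[0,0,0],[0,0.0015,0],0.0],[[0,0,0],[0,0.002,0],0.0],[[0,0,0],[0,0.002,0],0.0]]'

```text
t: 10.48
tool_pos: [0.5747, -0.3523, 0.1195]
tool_rot: [-3.125, -0.15, 0.004]
contact_force: [-3.3, 17.6, 7.5]
opening: 0.0003
```

Run:
```python
from h import *
o=ctrl.get_obs();print(o["t"],inrack(o["tool_pos"]).round(4),o["contact_force"].round(1))
go(rk(0,0,.18),downR(5.4))
```

```text
10.4833 [ 1.000e-04 -1.158e-01  1.195e-01] [-3.3 17.6  7.5]
turn [-0.76, 0.12, 0.08] shift [-0.0, -0.1166, -0.059] |t| 0.131
```

jog_arm --deltas '[[[0,0,0],[0,-0.012,-0.008],0.0],[[0,0,0],[0,-0.035,-0.035],0.03],[[0,0,0],[0,-0.065,-0.06],0.05],[[0,0,0],[0,-0.095,-0.068],0.05],[[0,0,0],[0,-0.112,-0.07],0.05],[[0,0,0],[0,-0.119,-0.07],0.05],[[0,0,0],[0,-0.119,-0.07],0.05]]'

```text
t: 11.07
tool_pos: [0.5633, -0.2391, 0.1891]
tool_rot: [-3.138, -0.15, 0.001]
contact_force: [-0.4, -0.3, -0.8]
opening: 0.0498
```

Run:
```python
from h import *
im,o=save("wrist","w9");print(o["t"],inrack(o["tool_pos"]).round(4),o["contact_force"].round(1),o["opening"])
cv2.imwrite("pics/w9b.png",cv2.resize(im,(800,600),interpolation=cv2.INTER_CUBIC))
im,o=save("scene","s9")
cv2.imwrite("pics/s9b.png",cv2.resize(im[190:340,120:280],None,fx=4,fy=4,interpolation=cv2.INTER_CUBIC))
def tip(s,th): return rk(0,s*(.09+.07*np.sin(th)),.088+.07*np.cos(th))
for s in(1,-1):
  for th in (.8,.9): print(s,th,((proj("scene",tip(s,th))[0]-[120,190])*4).round(0))
```

```text
11.0667 [-0.0006 -0.0021  0.1891] [-0.4 -0.3 -0.8] 0.049766247902395734
1 0.8 [479.  89.]
1 0.9 [486.  89.]
-1 0.8 [  4. 490.]
-1 0.9 [ -1. 501.]
```

View pics/w9b.png

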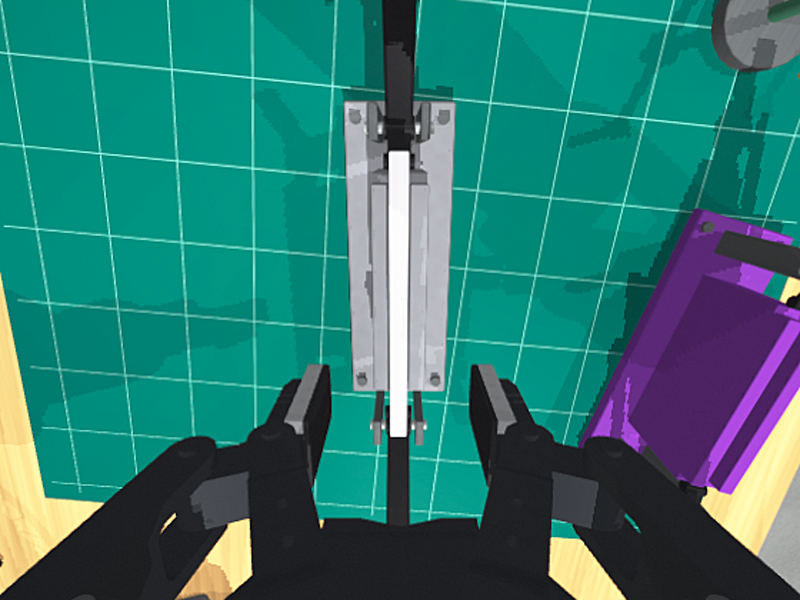

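View pics/s9b.png

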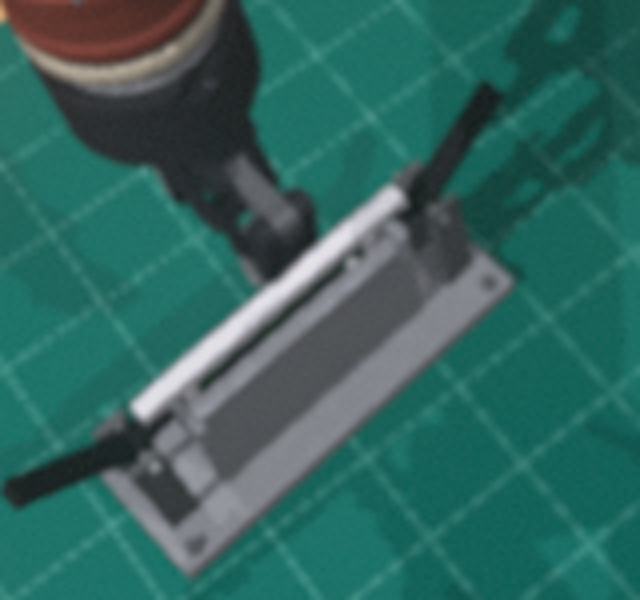

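Run:
```python
from h import *
im,o=save("top","t9")
cv2.imwrite("pics/t9b.png",cv2.resize(im[180:245,300:430],None,fx=6,fy=6,interpolation=cv2.INTER_CUBIC))
def tip(s,th,e=.004): return rk(0,s*(.09+.07*np.sin(th)+e*np.cos(th)),.088+.07*np.cos(th)-e*np.sin(th))
for s in(1,-1):
  for th in (.8,.9): print(s,th,((proj("top",tip(s,th))[0]-[300,180])*6).round(0))
```

```text
1 0.8 [ 81. 204.]
1 0.9 [ 68. 206.]
-1 0.8 [831. 122.]
-1 0.9 [836. 122.]
```

View pics/t9b.png

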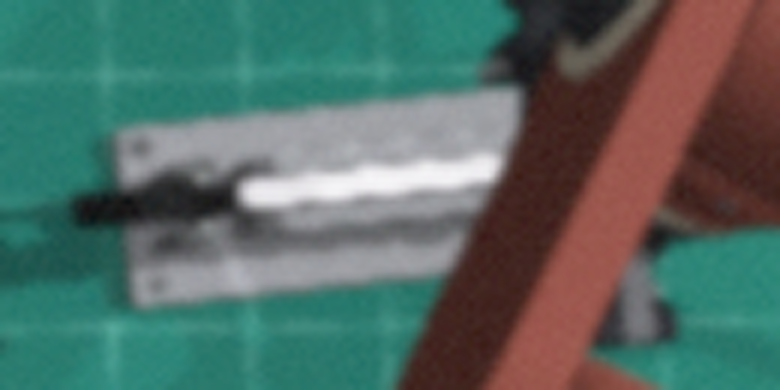

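Run:
```python
from h import *
im=cv2.imread("pics/s9.png"); cr=cv2.resize(im[190:340,110:280],None,fx=4,fy=4,interpolation=cv2.INTER_CUBIC)
g=cr.max(2); 
def pt(s,th,r): return rk(0,s*(.09+r*np.sin(th)),.088+r*np.cos(th))
for s,box in((1,(470,85,535,165)),(-1,(40,440,140,520))):
    x0,y0,x1,y1=box
    m=np.zeros_like(g); m[y0:y1,x0:x1]=(g[y0:y1,x0:x1]<55)
    ys,xs=np.nonzero(m); pts=np.c_[xs,ys].astype(np.float32)
    vx,vy,cx,cy=cv2.fitLine(pts,cv2.DIST_HUBER,0,.01,.01).ravel()
    t=(pts-[cx,cy])@[vx,vy]
    print(s,len(pts),"angle",np.degrees(np.arctan2(vy,vx)).round(1),"ends",(np.array([cx,cy])+np.array([vx,vy])*t.min()).round(0),(np.array([cx,cy])+np.array([vx,vy])*t.max()).round(0))
    for th in (.7,.8,.9):
        a,b=[(proj("scene",pt(s,th,r))[0]-[110,190])*4 for r in(.03,.07)]
        d=b-a; print("  ",th,np.degrees(np.arctan2(d[1],d[0])).round(1),b.round(0),a.round(0))
```

```text
1 2032 angle -55.8 ends [478. 169.] [533.  88.]
   0.7 -62.8 [510.  91.] [478. 154.]
   0.8 -59.7 [519.  89.] [481. 153.]
   0.9 -56.9 [526.  89.] [485. 153.]
-1 2490 angle -23.9 ends [ 47. 496.] [144. 453.]
   0.7 164.8 [ 50. 478.] [119. 460.]
   0.8 160.6 [ 44. 490.] [116. 464.]
   0.9 156.9 [ 39. 501.] [114. 469.]
```

Run:
```python
from h import *
o=load("w9")
for uv in [(389.5,156),(408.5,156),(390,430),(407.5,430)]:
    p=onz("wrist",(np.array([uv])+.5)*.7-.5,.113,o)[0]; print(p.round(4),inrack(p).round(4))
go(rk(0,0,.098),downR(5.4))
```

```text
[ 0.5516 -0.1615  0.113 ] [-0.0049  0.0763  0.113 ]
[ 0.5607 -0.1606  0.113 ] [0.0042 0.0763 0.113 ]
[ 0.5654 -0.3144  0.113 ] [-0.0056 -0.0772  0.113 ]
[ 0.5756 -0.3134  0.113 ] [ 0.0047 -0.0772  0.113 ]
turn [-0.04, 0.12, -0.1] shift [0.0012, -0.0042, 0.0903] |t| 0.09
```

jog_arm --deltas '[[[0,0,-0.1],[0,-0.001,0.025],0.05],[[0,0,-0.1],[0,-0.002,0.05],0.05],[[0,0,-0.1],[0,-0.002,0.07],0.05],[[0,0,-0.1],[0,-0.002,0.083],0.05],[[0,0,-0.1],[0,-0.002,0.09],0.04],[[0,0,-0.1],[0,-0.002,0.0905],0.03],[[0,0,-0.1],[0,-0.002,0.0905],0.02],[[0,0,-0.1],[0,-0.002,0.0905],0.005],[[0,0,-0.1],[0,-0.002,0.0905],0.0],[[0,0,-0.1],[0,-0.002,0.0905],0.0],[[0,0,-0.1],[0,-0.002,0.0905],0.0]]' --squeeze 70

```text
t: 12.13
tool_pos: [0.5635, -0.2395, 0.1008]
tool_rot: [3.136, 0.149, 0.0]
contact_force: [-5.1, -2.1, 4.4]
opening: 0.0076
```

Run:
```python
from h import *
im,o=save("wrist","w10");print(o["t"],inrack(o["tool_pos"]).round(4),o["contact_force"].round(1),o["opening"])
cv2.imwrite("pics/w10b.png",cv2.resize(im,(800,600),interpolation=cv2.INTER_CUBIC))
```

```text
12.1333 [-0.0004 -0.0025  0.1008] [-5.1 -2.1  4.4] 0.007603567149574682
```

View pics/w10b.png

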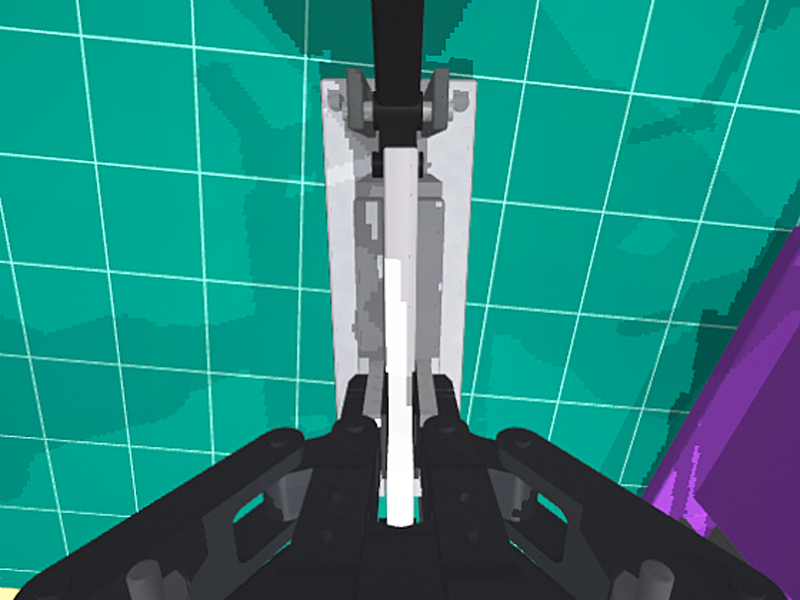

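jog_arm --deltas '[[[0,0,0],[0,0,-0.003],0.0],[[0,0,0],[0,0,-0.006],0.0],[[0,0,0],[0,0,-0.01],0.0],[[0,0,0],[0,0,-0.014],0.0],[[0,0,0],[0,0,-0.018],0.0],[[0,0,0],[0,0,-0.018],0.0]]'

```text
t: 12.68
tool_pos: [0.5629, -0.2377, 0.117]
tool_rot: [-3.136, -0.149, 0.003]
contact_force: [-2.3, 1.3, -10.6]
opening: 0.008
```

Run:
```python
from h import *
im,o=save("wrist","w11");print(o["t"],inrack(o["tool_pos"]).round(4),o["contact_force"].round(1),o["wrist_torque"].round(2),o["opening"])
cv2.imwrite("pics/w11b.png",cv2.resize(im,(800,600),interpolation=cv2.INTER_CUBIC))
```

```text
12.6833 [-0.0008 -0.0006  0.117 ] [ -2.3   1.3 -10.6] [ 0.3   0.17 -0.08] 0.008005212925344063
```

View pics/w11b.png

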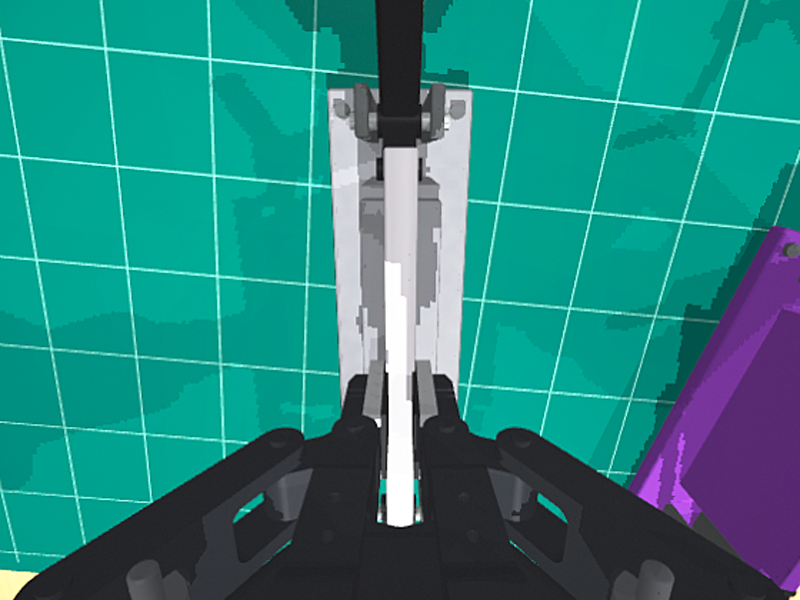

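jog_arm --deltas '[[[0,0,0],[0,0,-0.005],0.0],[[0,0,0],[0,0,-0.01],0.0],[[0,0,0],[0,0,-0.015],0.0],[[0,0,0],[0,0,-0.02],0.0],[[0,0,0],[0,0,-0.026],0.0],[[0,0,0],[0,0,-0.033],0.0],[[0,0,0],[0,0,-0.041],0.0],[[0,0,0],[0,0,-0.049],0.0],[[0,0,0],[0,0,-0.057],0.0],[[0,0,0],[0,0,-0.065],0.0],[[0,0,0],[0,0,-0.072],0.0],[[0,0,0],[0,0,-0.076],0.0]]'

```text
t: 13.73
tool_pos: [0.5642, -0.239, 0.1953]
tool_rot: [3.137, 0.149, 0.004]
contact_force: [0.7, -0.4, -2.3]
opening: 0.0076
```

Run:
```python
from h import *
im,o=save("wrist","w12");print(o["t"],inrack(o["tool_pos"]).round(4),o["contact_force"].round(1),o["wrist_torque"].round(2),o["opening"])
cv2.imwrite("pics/w12b.png",cv2.resize(im,(800,600),interpolation=cv2.INTER_CUBIC))
im,o=save("scene","s12")
cv2.imwrite("pics/s12b.png",cv2.resize(im[140:340,100:300],None,fx=3,fy=3,interpolation=cv2.INTER_CUBIC))
```

```text
13.7333 [ 0.0003 -0.002   0.1953] [ 0.7 -0.4 -2.3] [-0.    0.02  0.04] 0.0076424992153014334
```

View pics/w12b.png

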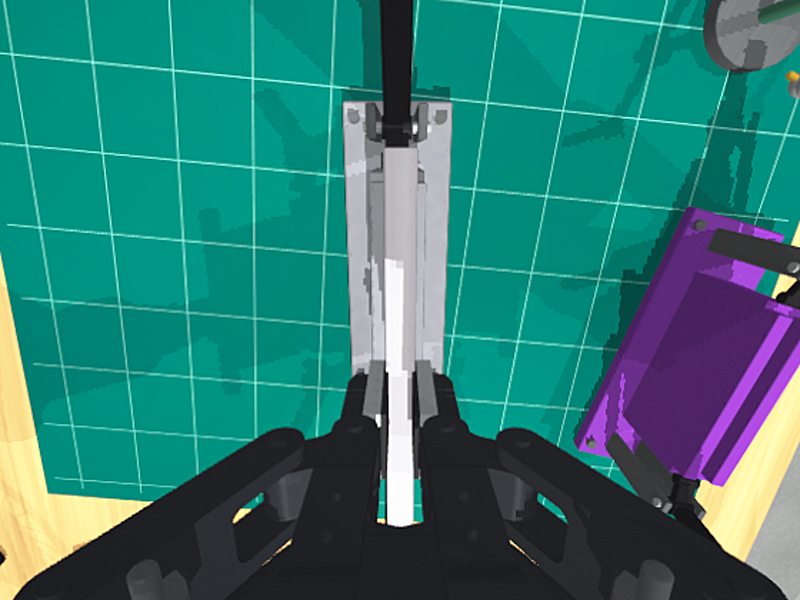

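View pics/s12b.png

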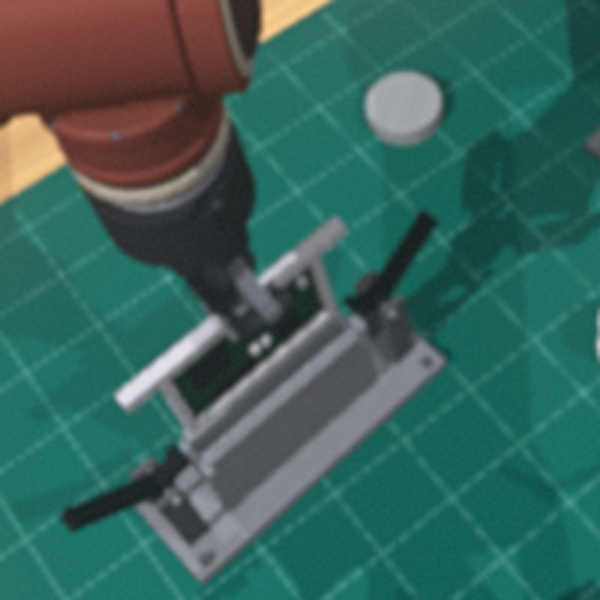

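Run:
```python
from h import *
for n in("w10","w12"):
    o=load(n); im=cv2.imread(f"pics/{n}.png"); zt=o["tool_pos"][2]
    g=im[115].max(1) if 0 else cv2.cvtColor(im,cv2.COLOR_BGR2GRAY).astype(int)
    for r in(106,115,125): print(n,r,g[r,262:300].tolist())
    for d in (.006,.009,.012,.015):
        a=[inrack(onz("wrist",(np.array([uv])+.5)*.7-.5,zt+d,o)[0]) for uv in[(384.5,160),(416.5,160),(400,148)]]
        print(n,d,"w",(a[1][0]-a[0][0]).round(4),"mid",((a[1]+a[0])/2)[0].round(4),"end y",a[2][1].round(4))
```

```text
w10 106 [36, 60, 70, 41, 24, 14, 106, 175, 212, 213, 211, 210, 210, 209, 214, 214, 215, 216, 218, 218, 218, 220, 220, 219, 217, 218, 216, 214, 215, 215, 161, 85, 65, 62, 133, 147, 137, 208]
w10 115 [37, 38, 40, 37, 35, 25, 103, 173, 207, 213, 210, 209, 208, 210, 211, 213, 213, 214, 217, 217, 218, 219, 219, 220, 218, 203, 210, 213, 212, 215, 160, 70, 36, 34, 115, 146, 147, 143]
w10 125 [109, 108, 109, 109, 108, 105, 121, 170, 206, 213, 211, 211, 209, 209, 212, 214, 215, 215, 216, 217, 218, 218, 219, 217, 216, 214, 213, 211, 210, 218, 154, 106, 106, 108, 105, 102, 104, 103]
w10 0.006 w 0.0096 mid 0.0005 end y 0.0788
w10 0.009 w 0.0094 mid 0.0005 end y 0.0788
w10 0.012 w 0.0092 mid 0.0004 end y 0.0788
w10 0.015 w 0.009 mid 0.0004 end y 0.0788
w12 106 [125, 124, 125, 126, 121, 104, 133, 163, 186, 188, 187, 186, 185, 185, 188, 190, 189, 189, 190, 193, 192, 192, 194, 193, 192, 190, 189, 188, 185, 184, 161, 184, 189, 188, 187, 188, 187, 188]
w12 115 [148, 148, 148, 154, 128, 40, 123, 162, 186, 189, 186, 185, 184, 184, 187, 188, 188, 190, 190, 191, 192, 193, 193, 191, 190, 190, 188, 187, 183, 179, 186, 211, 201, 195, 188, 187, 189, 187]
w12 125 [147, 147, 146, 145, 146, 145, 134, 155, 184, 188, 185, 185, 184, 185, 188, 187, 189, 190, 189, 191, 194, 194, 193, 193, 189, 189, 187, 186, 185, 187, 136, 124, 128, 127, 119, 184, 192, 189]
w12 0.006 w 0.0096 mid 0.0012 end y 0.0793
w12 0.009 w 0.0094 mid 0.0011 end y 0.0793
w12 0.012 w 0.0092 mid 0.0011 end y 0.0793
w12 0.015 w 0.009 mid 0.0011 end y 0.0792
```

Run:
```python
from h import *
go([.562,.03,.24],downR(8.6))
```

```text
turn [0.08, -0.11, -3.16] shift [0.0235, -0.2679, -0.0456] |t| 0.273
```

jog_arm --deltas '[[[0,0,0],[0,0,-0.015],0.0],[[0,0,0],[0,0,-0.035],0.0],[[0,0,0],[0.001,-0.01,-0.045],0.0],[[0,0,-0.5],[0.003,-0.035,-0.045],0.0],[[0,0,-1],[0.006,-0.065,-0.045],0.0],[[0,0,-1.5],[0.009,-0.1,-0.045],0.0],[[0,0,-2],[0.012,-0.135,-0.045],0.0],[[0,0,-2.5],[0.015,-0.17,-0.045],0.0],[[0,0,-3],[0.018,-0.205,-0.045],0.0],[[0,0,-3.2],[0.021,-0.235,-0.045],0.0],[[0,0,-3.2],[0.023,-0.257,-0.045],0.0],[[0,0,-3.2],[0.0235,-0.268,-0.045],0.0]]'

```text
t: 14.83
tool_pos: [0.5608, 0.0336, 0.2379]
tool_rot: [-3.131, -0.242, 0.001]
contact_force: [0.7, -0.4, -2.0]
opening: 0.008
```

jog_arm --deltas '[[[0,0,0],[0,0,0],0.0],[[0,0,0],[0,0,0],0.0]]'

```text
t: 15.0
tool_pos: [0.5613, 0.0303, 0.2381]
tool_rot: [3.132, 0.238, -0.001]
contact_force: [-0.3, -0.4, -1.9]
opening: 0.0079
```

Run:
```python
from h import *
im,o=save("wrist","w13");print(o["t"],o["tool_pos"],o["contact_force"].round(1),o["wrist_torque"].round(2),o["opening"])
cv2.imwrite("pics/w13b.png",cv2.resize(im,(800,600),interpolation=cv2.INTER_CUBIC))
```

```text
15.0 [0.56130935 0.03032289 0.23807811] [-0.3 -0.4 -1.9] [-0.04 -0.03  0.01] 0.007863239103406184
```

View pics/w13b.png

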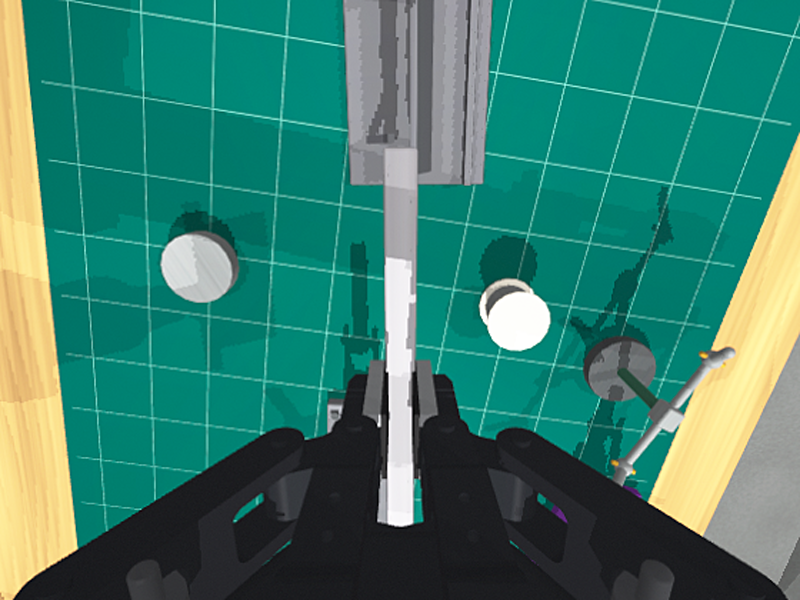

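Run:
```python
from h import *
o=load("w13"); k=.7
im=cv2.imread("pics/w13.png"); cv2.imwrite("pics/w13c.png",cv2.resize(im[0:140,230:350],None,fx=5,fy=5,interpolation=cv2.INTER_CUBIC)[:600])
def P(l,z): return onz("wrist",(np.array(l,float)+.5)*k-.5,z,o).round(4)
A=P([(351,184),(484,184),(343.5,5),(491.5,5)],.010); print(A.tolist())
for a,b in((0,2),(1,3)): d=A[b]-A[a]; print(np.degrees(np.arctan2(-d[0],d[1])))
d=A[1]-A[0]; print(np.linalg.norm(d),np.degrees(np.arctan2(d[1],d[0])))
yaw=np.radians(8.6); ex=np.array([np.cos(yaw),np.sin(yaw)]); ey=np.array([-ex[1],ex[0]])
m=(A[0]+A[1])[:2]/2; print("origin",m+.012*ex+.085*ey)
```

```text
[[0.5139, 0.0787, 0.01], [0.6224, 0.0952, 0.01], [0.4935, 0.205, 0.01], [0.6011, 0.2214, 0.01]]
9.175183080048033
9.580078300698284
0.1097474373277116 8.646931707953076
origin [0.56730457 0.17278872]
```

View pics/w13c.png

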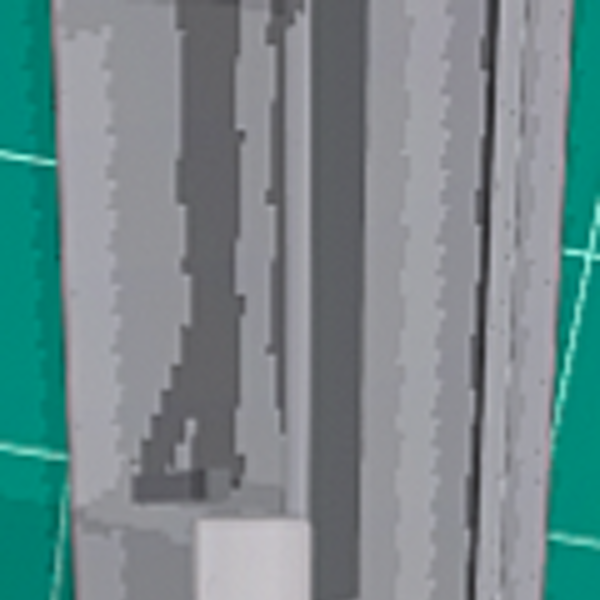

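Run:
```python
from h import *
o=load("w13")
yaw=np.radians(9.0); ex=np.array([np.cos(yaw),np.sin(yaw)]); ey=np.array([-ex[1],ex[0]])
O=np.array([.5673,.1728])
for lab,uv,z in(("ledge",[(302.6,1),(302,60),(301.6,118)],.01),("resttop",[(292,1),(292,60),(291.8,100)],.061),("lip inner top",[(327.5,10),(325,100)],.022)):
    for p in onz("wrist",uv,z,o): d=p[:2]-O; print(lab,p.round(4),"stand",(d@ex).round(4),(d@ey).round(4))
```

```text
ledge [0.5578 0.217  0.01  ] stand -0.0024 0.0451
ledge [0.567  0.1613 0.01  ] stand -0.0021 -0.0113
ledge [0.5771 0.1005 0.01  ] stand -0.0016 -0.0729
resttop [0.5473 0.2008 0.061 ] stand -0.0154 0.0308
resttop [0.5552 0.1528 0.061 ] stand -0.0151 -0.0179
resttop [0.5609 0.1172 0.061 ] stand -0.0151 -0.0539
lip inner top [0.5841 0.2095 0.022 ] stand 0.0224 0.0336
lip inner top [0.5986 0.1237 0.022 ] stand 0.0232 -0.0534
```

```bash
cat >> h.py <<'E'
SO=np.array([.5655,.1725]); SY=9.2
def st(x,y,z):
    c,s=np.cos(np.radians(SY)),np.sin(np.radians(SY)); return np.array([SO[0]+c*x-s*y,SO[1]+s*x+c*y,z])
def inst(p):
    c,s=np.cos(np.radians(SY)),np.sin(np.radians(SY)); d=np.array(p)[:2]-SO
    return np.array([c*d[0]+s*d[1],-s*d[0]+c*d[1],p[2]])
def place(xc,gap,tilt,d=.073,y=0):
    t=np.radians(tilt); u=np.array([-np.sin(t),np.cos(t)]); v=np.array([np.cos(t),np.sin(t)])
    q=np.array([xc,.010+gap])+.005*v+d*u
    return st(q[0],y,q[1]),downR(SY,tilt)
E
python3 - <<'E'
from h import *
p1=place(.0025,.06,14.5); p2=place(.0025,.0,14.5); print(p1[0],p2[0])
go(*p1); go(*p2,ref=p1)
# corners check in stand frame of tool z
print(p1[1][:,2])
E
```

```text
[0.55470369 0.17075138 0.14192668] [0.55470369 0.17075138 0.08192668]
turn [0.11, 14.52, -0.57] shift [0.0146, -0.1406, 0.0961] |t| 0.171
turn [0.0, 0.0, 0.0] shift [-0.015, 0.0, 0.0581] |t| 0.06
[ 0.24715918  0.04003105 -0.96814764]
```

jog_arm --deltas '[[[0,1.5,0],[0.001,-0.01,0],0.0],[[0,3,0],[0.002,-0.03,0.005],0.0],[[0,5,-0.2],[0.004,-0.055,0.01],0.0],[[0,7,-0.3],[0.006,-0.08,0.02],0.0],[[0,9,-0.4],[0.008,-0.105,0.03],0.0],[[0,11,-0.5],[0.01,-0.125,0.04],0.0],[[0,13,-0.6],[0.012,-0.137,0.055],0.0],[[0,14.5,-0.6],[0.014,-0.141,0.07],0.0],[[0,14.5,-0.6],[0.0145,-0.141,0.083],0.0],[[0,14.5,-0.6],[0.0145,-0.141,0.092],0.0],[[0,14.5,-0.6],[0.0145,-0.141,0.096],0.0],[[0,14.5,-0.6],[0.0145,-0.141,0.096],0.0]]'

```text
t: 16.05
tool_pos: [0.5543, 0.171, 0.1411]
tool_rot: [-3.089, -0.247, -0.39]
contact_force: [0.1, -0.4, -2.1]
opening: 0.008
```

Run:
```python
from h import *
im,o=save("wrist","w14");print(o["t"],o["tool_pos"],o["contact_force"].round(1),o["wrist_torque"].round(2),o["opening"])
cv2.imwrite("pics/w14b.png",cv2.resize(im,(800,600),interpolation=cv2.INTER_CUBIC))
im,o=save("scene","s14")
cv2.imwrite("pics/s14b.png",cv2.resize(im[100:240,260:410],None,fx=4,fy=4,interpolation=cv2.INTER_CUBIC))
go(*place(.0025,.0,14.5))
```

```text
16.05 [0.55432463 0.17097498 0.14107583] [ 0.1 -0.4 -2.1] [-0.03  0.23 -0.01] 0.007989172205682583
turn [0.08, -0.06, -0.02] shift [-0.0162, 0.0004, 0.059] |t| 0.061
```

View pics/w14b.png

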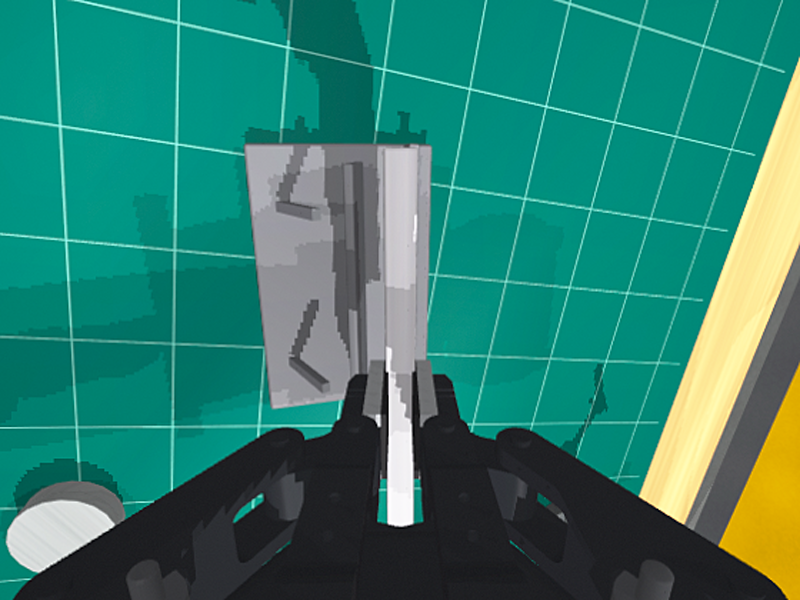

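View pics/s14b.png

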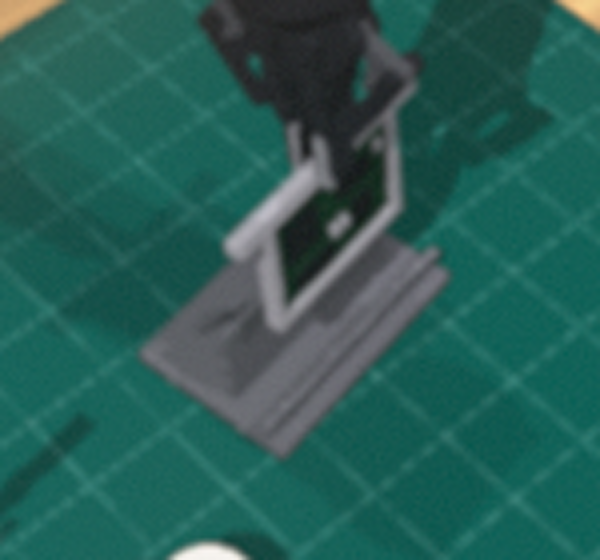

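```bash
python3 - <<'E'
from h import *
o=load("w14"); Q=R.from_rotvec(o["tool_rot"]).as_matrix()
for d in (.070,.073,.076):
    for yy in(.058,-.058):
        # tool y = -stand y ; card centre offset 1.3mm toward stand +y
        for xx in(.005,-.005):
            P=o["tool_pos"]+Q@np.array([xx,-yy-.0013,d]); print(d,yy,xx,((proj("scene",P)[0]-[260,100])*4).round(1),end=" ")
    print()
# stand features predicted in scene crop
for p in [(.043,-.085,.01),(.043,.085,.01),(-.067,-.085,.01),(.025,-.075,.022)]:
    print(p,((proj("scene",st(*p))[0]-[260,100])*4).round(1))
E
python3 - <<'E'
import cv2
im=cv2.imread("pics/s14.png"); cv2.imwrite("pics/s14c.png",cv2.resize(im[155:220,290:375],None,fx=8,fy=8,interpolation=cv2.INTER_CUBIC))
E
```

```text
0.07 0.058 0.005 [394.3 205.2] 0.07 0.058 -0.005 [380.2 199.4] 0.07 -0.058 0.005 [274.3 329.8] 0.07 -0.058 -0.005 [260.2 323. ] 
0.073 0.058 0.005 [394.7 208.9] 0.073 0.058 -0.005 [380.6 203.1] 0.073 -0.058 0.005 [274.9 333.4] 0.073 -0.058 -0.005 [260.8 326.7] 
0.076 0.058 0.005 [395.  212.7] 0.076 0.058 -0.005 [380.9 206.9] 0.076 -0.058 0.005 [275.5 337. ] 0.076 -0.058 -0.005 [261.5 330.3] 
(0.043, -0.085, 0.01) [279.1 453.8]
(0.043, 0.085, 0.01) [445.6 272.1]
(-0.067, -0.085, 0.01) [132.4 351. ]
(0.025, -0.075, 0.022) [266.5 414.4]
```

View pics/s14c.png

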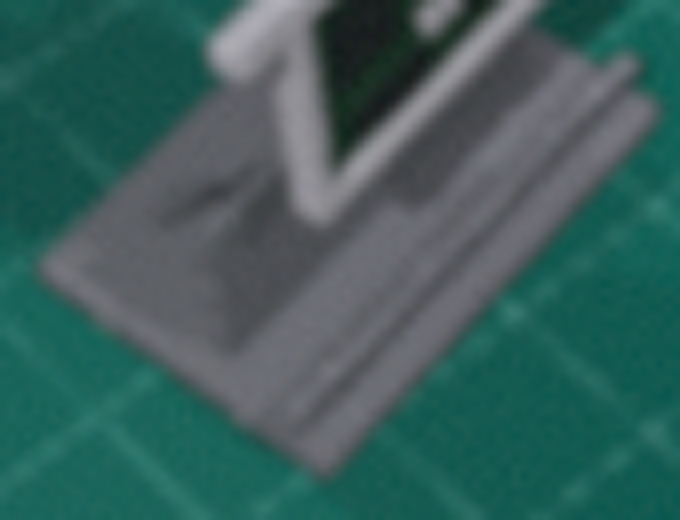

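jog_arm --deltas '[[[0,0,0],[-0.002,0,0.006],0.0],[[0,0,0],[-0.005,0,0.017],0.0],[[0,0,0],[-0.008,0,0.029],0.0],[[0,0,0],[-0.0105,0,0.039],0.0],[[0,0,0],[-0.012,0,0.045],0.0],[[0,0,0],[-0.0125,0,0.047],0.0],[[0,0,0],[-0.0125,0,0.047],0.0]]'

```text
t: 16.73
tool_pos: [0.5535, 0.1717, 0.0922]
tool_rot: [-3.088, -0.25, -0.389]
contact_force: [-0.5, -1.0, -2.3]
opening: 0.008
```

Run:
```python
from h import *
im,o=save("scene","s15");print(o["t"],o["tool_pos"],o["contact_force"].round(1),o["wrist_torque"].round(2))
cv2.imwrite("pics/s15c.png",cv2.resize(im[155:220,290:375],None,fx=8,fy=8,interpolation=cv2.INTER_CUBIC))
go(*place(.0025,.0,14.5))
```

```text
16.7333 [0.5535163  0.17165311 0.09215037] [-0.5 -1.  -2.3] [-0.02  0.28  0.02]
turn [0.06, 0.04, 0.05] shift [-0.0024, 0.0011, 0.011] |t| 0.011
```

View pics/s15c.png

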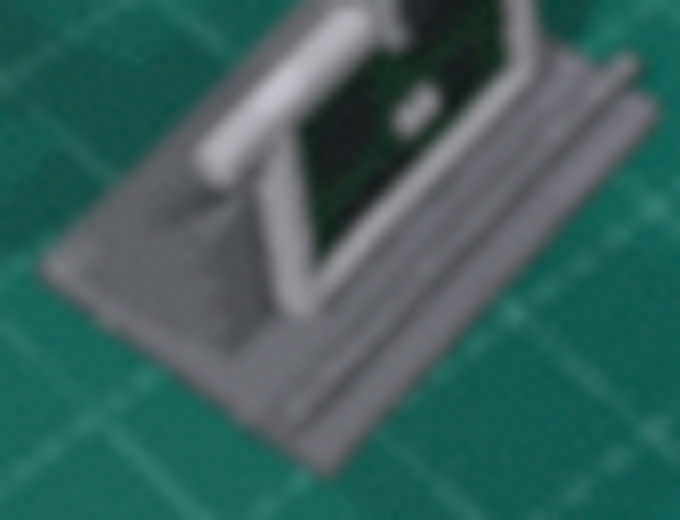

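jog_arm --deltas '[[[0,0,0],[-0.0005,0,0.002],0.0],[[0,0,0],[-0.001,0,0.004],0.0],[[0,0,0],[-0.0015,0,0.006],0.0],[[0,0,0],[-0.002,0,0.0075],0.0],[[0,0,0],[-0.002,0,0.0075],0.0]]'

```text
t: 17.2
tool_pos: [0.554, 0.1717, 0.0855]
tool_rot: [-3.088, -0.25, -0.392]
contact_force: [-1.0, -1.1, -2.5]
opening: 0.0076
```

Run:
```python
from h import *
o=ctrl.get_obs();print(o["t"],o["tool_pos"],o["contact_force"].round(1),o["wrist_torque"].round(2))
go(*place(.0025,.0,14.5))
```

```text
17.2 [0.55399332 0.17172604 0.08551741] [-1.  -1.1 -2.5] [-0.04  0.24 -0.03]
turn [0.07, 0.04, 0.05] shift [-0.0004, 0.0011, 0.0036] |t| 0.004
```

jog_arm --deltas '[[[0,0,0],[-0.0003,0,0.001],0.0],[[0,0,0],[-0.0005,0,0.002],0.0],[[0,0,0],[-0.0005,0,0.002],0.0]]'

```text
t: 17.45
tool_pos: [0.5541, 0.1717, 0.0836]
tool_rot: [-3.088, -0.25, -0.392]
contact_force: [-0.5, -0.7, -1.4]
opening: 0.0074
```

Run:
```python
from h import *
o=ctrl.get_obs();print(o["t"],o["tool_pos"],o["contact_force"].round(1),o["wrist_torque"].round(2))
```

```text
17.45 [0.55413339 0.17173385 0.08364347] [-0.5 -0.7 -1.4] [-0.02  0.21 -0.06]
```

jog_arm --deltas '[[[0,0,0],[-0.0003,0,0.001],0.0],[[0,0,0],[-0.0003,0,0.001],0.0]]'

```text
t: 17.62
tool_pos: [0.5542, 0.1717, 0.0827]
tool_rot: [-3.088, -0.249, -0.393]
contact_force: [-0.4, 0.2, -2.1]
opening: 0.0077
```

Run:
```python
from h import *
o=ctrl.get_obs();print(o["t"],o["tool_pos"],o["contact_force"].round(1),o["wrist_torque"].round(2))
```

```text
17.6167 [0.55416816 0.17168959 0.08265671] [-0.4  0.2 -2.1] [-0.05  0.25  0.03]
```

jog_arm --deltas '[[[0,0,0],[-0.0003,0,0.001],0.0],[[0,0,0],[-0.0005,0,0.002],0.0],[[0,0,0],[-0.0005,0,0.002],0.0]]'

```text
t: 17.87
tool_pos: [0.5548, 0.1718, 0.0817]
tool_rot: [-3.087, -0.25, -0.395]
contact_force: [-2.7, -1.1, 3.7]
opening: 0.0076
```

Run:
```python
from h import *
im,o=save("scene","s16");print(o["t"],o["tool_pos"],o["contact_force"].round(1),o["wrist_torque"].round(2))
cv2.imwrite("pics/s16c.png",cv2.resize(im[155:220,290:375],None,fx=8,fy=8,interpolation=cv2.INTER_CUBIC))
```

```text
17.8667 [0.55480115 0.17182987 0.08171868] [-2.7 -1.1  3.7] [-0.12  0.46  0.  ]
```

View pics/s16c.png

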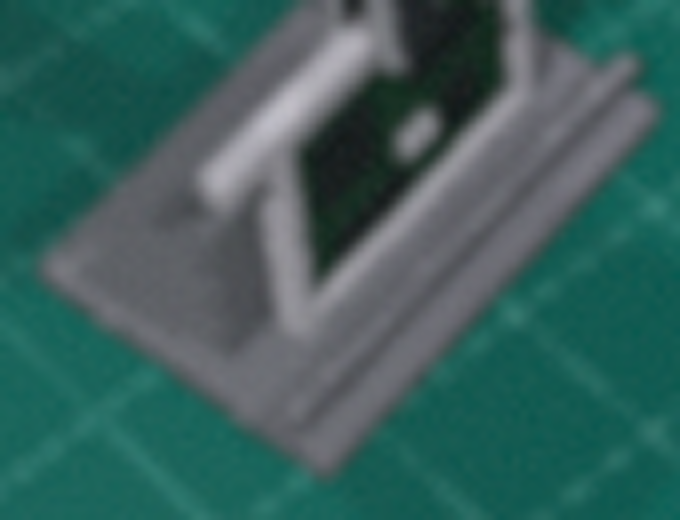

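jog_arm --deltas '[[[0,0,0],[0,0,0],0.009],[[0,0,0],[0,0,0],0.01],[[0,0,0],[0,0,0],0.011],[[0,0,0],[0,0,0],0.012],[[0,0,0],[0,0,0],0.014],[[0,0,0],[0,0,0],0.016],[[0,0,0],[0,0,0],0.018],[[0,0,0],[0,0,0],0.021],[[0,0,0],[0,0,0],0.024],[[0,0,0],[0,0,0],0.028],[[0,0,0],[0,0,0],0.028]]' --squeeze 20

```text
t: 18.83
tool_pos: [0.5543, 0.1718, 0.0808]
tool_rot: [-3.088, -0.25, -0.393]
contact_force: [-0.1, -0.5, 0.2]
opening: 0.0279
```

Run:
```python
from h import *
im,o=save("wrist","w17");print(o["t"],o["tool_pos"],o["contact_force"].round(1),o["wrist_torque"].round(2),o["opening"])
cv2.imwrite("pics/w17b.png",cv2.resize(im,(800,600),interpolation=cv2.INTER_CUBIC))
im,o=save("scene","s17")
cv2.imwrite("pics/s17c.png",cv2.resize(im[120:220,270:385],None,fx=5,fy=5,interpolation=cv2.INTER_CUBIC))
```

```text
18.8333 [0.55428288 0.17175518 0.08078844] [-0.1 -0.5  0.2] [-0.04  0.13  0.03] 0.027936651912901685
```

View pics/w17b.png

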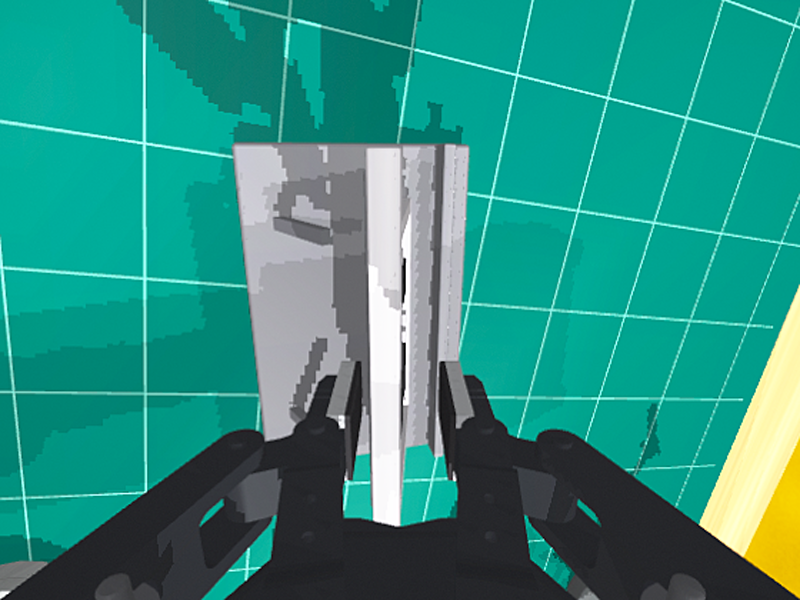

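View pics/s17c.png

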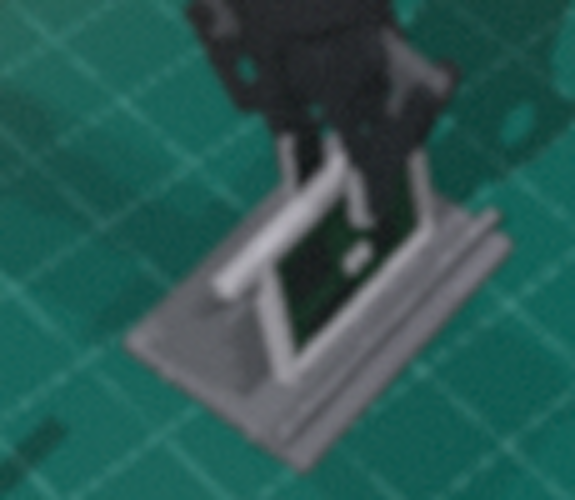

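jog_arm --deltas '[[[0,0,0],[-0.003,0,0],0.032],[[0,0,0],[-0.005,0,-0.003],0.032],[[0,0,0],[-0.005,0,-0.01],0.032],[[0,0,0],[-0.005,0,-0.025],0.032],[[0,0,0],[-0.005,0,-0.05],0.032],[[0,0,0],[-0.005,0,-0.08],0.032],[[0,0,0],[-0.005,0,-0.11],0.032],[[0,0,0],[-0.005,0,-0.135],0.032],[[0,0,0],[-0.005,0,-0.15],0.032],[[0,0,0],[-0.005,0,-0.155],0.032],[[0,0,0],[-0.005,0,-0.155],0.032]]'

```text
t: 19.85
tool_pos: [0.5118, 0.1651, 0.2321]
tool_rot: [-3.086, -0.25, -0.399]
contact_force: [-0.2, 0.2, -0.9]
opening: 0.0319
```

Run:
```python
from h import *
im,o=save("wrist","w18");print(o["t"],o["tool_pos"],o["contact_force"].round(1),o["opening"])
cv2.imwrite("pics/w18b.png",cv2.resize(im,(800,600),interpolation=cv2.INTER_CUBIC))
im,o=save("scene","s18")
cv2.imwrite("pics/s18c.png",cv2.resize(im[130:340,120:400],None,fx=2.8,fy=2.8,interpolation=cv2.INTER_CUBIC))
im,o=save("top","t18")
cv2.imwrite("pics/t18.png",im)
```

```text
19.85 [0.51176548 0.16509765 0.23208373] [-0.2  0.2 -0.9] 0.03193571726845033
```

View pics/w18b.png

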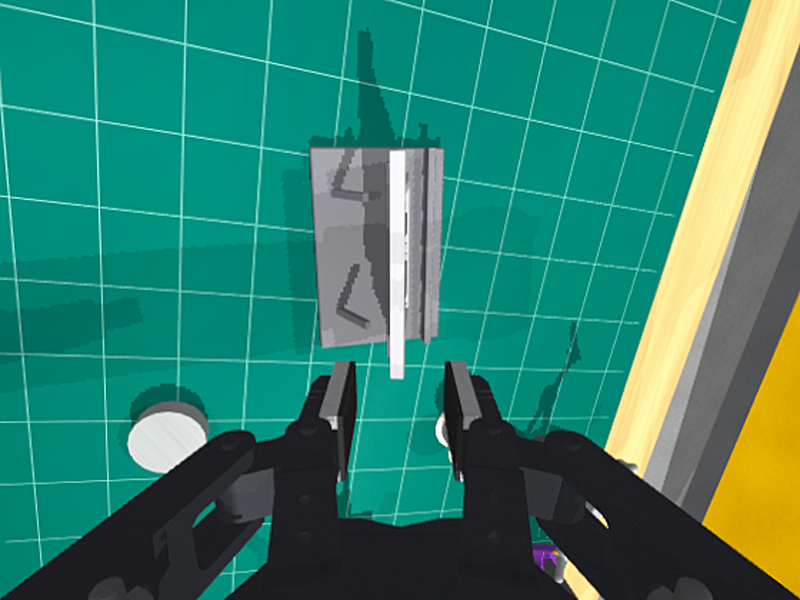

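View pics/s18c.png

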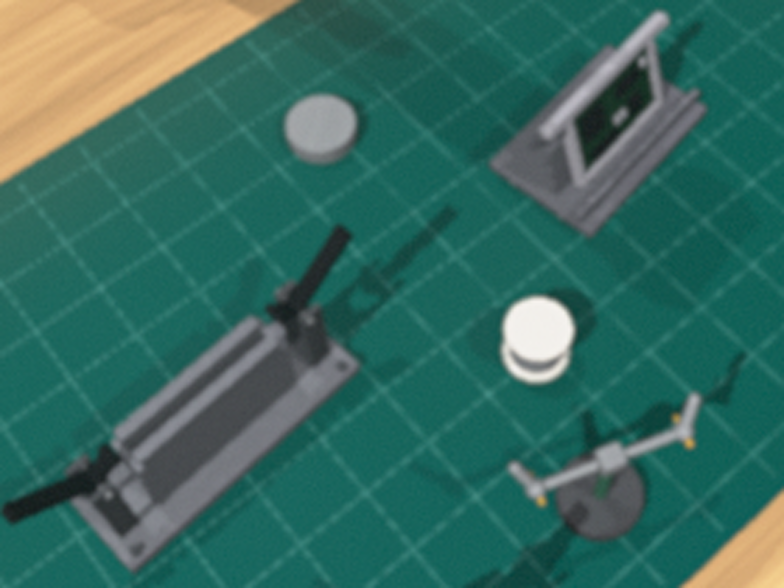

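View pics/t18.png

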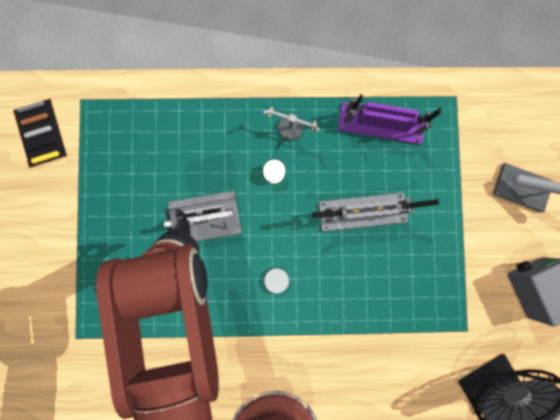

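Run:
```python
from h import *
o=load("w18")
for uv in[(390,152),(404,152),(391,376),(404,376)]:
    print("bar top z=.094",inst(onz("wrist",(np.array([uv])+.5)*.7-.5,.094,o)[0]).round(4))
def pt(s,th,r): return rk(0,s*(.09+r*np.sin(th)),.088+r*np.cos(th))
im=cv2.imread("pics/s18.png"); cr=cv2.resize(im[190:340,110:280],None,fx=4,fy=4,interpolation=cv2.INTER_CUBIC); g=cr.max(2)
for s,(x0,y0,x1,y1) in((1,(470,85,540,165)),(-1,(30,440,140,520))):
    m=np.zeros_like(g); m[y0:y1,x0:x1]=(g[y0:y1,x0:x1]<55); ys,xs=np.nonzero(m)
    vx,vy,cx,cy=cv2.fitLine(np.c_[xs,ys].astype(np.float32),cv2.DIST_HUBER,0,.01,.01).ravel(); print(s,"angle",np.degrees(np.arctan2(vy,vx)).round(1))
    for th in(.8,.9):
        a,b=[(proj("scene",pt(s,th,r))[0])for r in(.03,.07)]; d=b-a; print("  ",th,np.degrees(np.arctan2(d[1],d[0])).round(1))
# bystanders before/after in the top view
a=cv2.imread("pics/top0.png"); b=cv2.imread("pics/t18.png")
for nm,(x0,y0,x1,y1) in dict(tin=(262,266,292,296),spool=(260,156,288,186),hand=(262,105,322,142),purple=(335,95,445,145)).items():
    print(nm,cv2.absdiff(a[y0:y1,x0:x1],b[y0:y1,x0:x1]).mean().round(2),cv2.phaseCorrelate(cv2.cvtColor(a[y0:y1,x0:x1],6).astype(np.float32),cv2.cvtColor(b[y0:y1,x0:x1],6).astype(np.float32)))
```

```text
bar top z=.094 [-0.0232  0.0813  0.094 ]
bar top z=.094 [-0.0143  0.0813  0.094 ]
bar top z=.094 [-0.0235 -0.074   0.094 ]
bar top z=.094 [-0.0137 -0.0753  0.094 ]
1 angle -55.2
   0.8 -59.7
   0.9 -56.9
-1 angle -24.2
   0.8 160.6
   0.9 156.9
tin 18.96 ((0.015063310035287714, -0.10641197962585025), 0.9177270960807801)
spool 2.77 ((-0.12485329114275778, 0.11541286988246036), 0.914883960088094)
hand 3.82 ((0.06712258754283695, 0.024874712701016932), 1.0572885058323542)
purple 3.66 ((0.08183280341087595, -0.013031240229889107), 1.0182944780985514)
```

Run:
```python
from station import ctrl,job
print(ctrl.get_obs()["t"]); print(job.finish_job())
```

```text
20.0
the job is handed in; nothing more can be done
None
```

I freed the card with the levers, drew it out of the slot and stood it on the inspection stand's ledge, leaning on the back rest. The job was handed in at 20.0 s.

**Levers:** I pushed left to about 0.45 rad, right to about 0.45, then left to its stop and right to its stop. Push force rose to about 15 N (left) and 18 N (right) against the stops. I fitted the handle angles in the scene image after the card was placed, and they match 0.9 rad or slightly more, so both levers are still out.

**Card:** I pinched it at its raised top edge with 70 N and drew it straight up. The upward pull stayed moderate, and only about 2 N of weight remained once it was clear. I lowered it tilted 14.5° until the force showed it touching the ledge (Fz went from about −2 to +3.7 N), then opened slowly and backed off.

**Last checks:**
- The card's top edge is at stand x ≈ −19 mm, a lean of about 17–18°. That is 2–3° more than the rest's 15°, because the bottom edge stands a few mm in front of the corner.
- The card is about 3–4 mm off the middle along the ledge.
- The tool is clear of everything.
- The spool, tin, third hand and purple rack shifted by no more than about 0.13 pixel in the top view, which is noise.

**Disagreements:**
- The cameras differed by 1–4 mm on the stand's position. I used the ledge edge as seen from the wrist camera, and the touch height agreed with it.
- The fingers read 7.6–8.0 mm while holding the 10 mm card. The card did not slip.

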